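Feed the bent gas tube through the port of the closed reactor lid

ROBOT

A 6-joint arm with a two-finger parallel gripper is mounted at the origin on a cart in front of the work surface, level with it; the furniture and walls round the work are solid. World frame = base frame: x ahead of the robot, y to its left, z up, the work surface at z = 0. Lengths are in m, angles in rad, forces in N, time in s.
With the tool pointing down it reaches from about 0.35 to 0.775 m from the base axis. Payload 5.5 kg.
Tool frame: the origin (TCP) lies midway between the tips of the shut fingers; the grasp point (between the pads) lies 19 mm behind it; z points along the fingers, y is the line along which they close (so a half turn about z gives the same grasp; the last joint's range is limited). The gripper opens to 85 mm and grips with 20 to 120 N. Pads are 22 mm wide; open, the fingers measure 114 mm over their backs; the gripper's body (76 mm by 85 mm) begins 54 mm behind the grasp point. The pads swing forward as they close: fully open they stand 13 mm farther back than shut.
Start: joints at [-1.459, 0.313, 0.046, 1.304, 0, 1.431], TCP at [0.143, -0.557, 0.195] pointing down, gripper open.
Joint ranges: [-2.76, 2.76], [-0.86, 1.69], [-1.03, 1.26], [-2.2, 2.34], [-1.47, 1.5], [-3.14, 3.14]. Speed limits (rad/s): [2.57, 2.57, 3.14, 3.14, 3.14, 3.14].

INTERFACE

Orientations are given as a unit quaternion [w, x, y, z].
In Python, from workcell import env gives the robot as it stands. The module is installed in compiled form; this text tells all that it offers.
- The arm moves only by the tool carry_out, never from a script. Its argument "series" is a list of rows, each an object with "delta_rot": the turn, a rotation vector about the world's x, y, z normalised to -1 to 1, where 1 is 0.1 rad, a list of three; "travel": the shift along the world's x, y, z normalised to -1 to 1, where 1 is 0.025 m, a list of three; "fingers": the closure, from -1 (fully open) to 1 (shut). In form: [{"delta_rot": [ax, ay, az], "travel": [tx, ty, tz], "fingers": fingers}, ...]. A call has 1 to 5 rows; each row shifts and turns the commanded pose from where the row before left it; what a row does not reach is not made up. A row lasts 1/8 s, in which the tool goes at most 62.5 mm and 10.7 degrees, less where a joint would pass 70% of its speed; a pose out of reach is approached as far as the arm can. A call with a number of a shift or a turn outside -1 to 1 is refused whole. A call with a gripper value outside its range is refused whole. The fingers move at their own pace and stop on an object; "squeeze" is the grip in N (left out, the last holds). Time passes only in rows, so rows that do not move let the fingers close. It gives the time, the measured TCP pose, the force, the opening and the grip force at its end, in the units of the state.
- env.get_state(): the state, without advancing time (a new reading comes with each control period).
- env.read_camera(name): name is "scene" or "top" or "wrist"; returns a dict with "color" (420x560x3 uint8, red, green, blue), "fx", "fy", "cx", "cy" (pixels), "world_from_camera" (4x4, takes a point from camera to world coordinates); the wrist camera has in their place "hand_eye" (4x4, takes a point from camera to tool coordinates, whose origin is the TCP and whose axes are the flange's). Camera axes: x right, y up, looking along -z (the intrinsics and any distortion apply to the point x, -y, -z); pixel columns grow to the right and rows downward; lengths in m; the calibration is good to about 2 mm. A picture is of the moment at which its call begins: read the wrist's pose just before it. There is no depth.
- env.hand_in(): hands the job in; it is judged then, once.
The state is a dict: "clock": time; "joint_pos": joint angles; "qvel": joint speeds; "tau": joint torques, N m; "tcp_pos": TCP position; "orientation": TCP orientation; "wrist_force": force on the tool from outside, world axes, zero at the start; "ft_torque": the same for the moment, N m; "finger_gap": finger opening in m; "grip_force": force on a finger pad.
Only numpy, scipy, OpenCV 4.12 (cv2) and the standard library are available. Lean on these libraries where they do the work, as an engineer would, in place of code of your own. Each camera call takes 0.05 s, during which the arm holds its last target. There are 200 camera calls.

TASK

Swing the glass reactor's hinged lid fully shut (with the tube in it the lid could no longer swing), then take the L-shaped gas tube by its square head, lift it out of its fork and feed it foot first through the round port in the middle of the lid: the foot is longer than the port is wide, so tilt the tube, slip the foot in diagonally and then bring the tube upright. Finish while still holding the tube so that a colleague can fit the gland: upright in the port, its whole foot inside the jar about half-way between floor and lid, touching neither lid nor glass. Do not force the tube, leave the straight tube hanging in the rack, and disturb nothing else on the bench.

Things in the scene. Friction and masses are not known exactly. Their poses are not given: they have to be found in the camera images.
- reactor: heavy glass jar on a dark steel foot, 180 mm across, fixed. Origin: centre of its underside, on the bench; z up; x points from the jar's axis to the lid hinge (to the robot's right). Inside: radius 85 mm, floor at z = 18 mm. Steel flange, 198 mm across, its top (the rim) at z = 130 mm; two hinge ears rise 10 mm above the rim at x = 108 mm
- lid (a joint): steel lid's angle, rad: 0 = fully shut on the rim, 1.6 = fully open. Hinge axis level, along the reactor's y through lid_hinge; a friction hinge, so it stays at any angle; closing takes 1 to 4 N at the handle. The lid is a disc 188 mm wide, 6 mm thick, underside level with the rim when shut; two blanked ports, 30 mm wide, rise to 16 mm above its underside, 58 mm either side of the middle
- lid_hinge (a point): point on the lid's hinge axis: in the reactor's frame x = 108 mm, y = 0, z = 130 mm; its axes are the reactor's
- lid_handle (a point): middle of the top bar of the lid's handle, an arch of 10 mm round bar on the lid's outer face near the edge farthest from the hinge; bar 64 mm long, parallel to the hinge axis, its centre line 28 mm above the lid's underside and 178 mm from the hinge. Axes turn with the lid: z is its outward normal, x points to the hinge
- port (a point): centre of the open round port in the middle of the lid, 108 mm from the hinge, 5 mm above the lid's underside. A straight hole of 40 mm diameter through lid and collar, 10 mm long in all; the collar is 56 mm wide, its top 10 mm above the lid's underside. z is the lid's outward normal
- tube_stand: fixed rack, two open forks at y = +45 and -45 mm, open toward -x (the robot at yaw 0). Origin on the bench below x = y = 0. Fork tops z = 145 mm, gap 14 mm; prong ends (x = -20 to -24 mm) have a lip 4 mm high, so lift a tube 6 mm or more, then draw it out 35 mm or more along -x. Crossbar behind at x = 25 to 43 mm, level with the forks; base plate x = -8 to 68 mm, 10 mm high
- bent_tube: L-shaped steel tube, 10 mm thick, 0.15 kg, hanging in a fork. Origin: the bend, where shaft and foot centre lines meet, 27 mm above the bench; z up the shaft, x along the foot, which ends at x = 67 mm and points roughly out of the fork. Along z: collar 28 mm wide, 118 to 126 mm (hangs by it); square head 16 x 16 mm, sides square to x and y, 126 to 170 mm: grip here; hose barb up to 181 mm
- foot_tip (a point): end of the bent tube's foot, at x = 67 mm, y = 0, z = 0 of the bent tube
- straight_tube: straight steel tube with the same shaft, collar and head, hanging in the other fork; origin at its lower end, 118 mm below the underside of its collar. Stays where it is
- beaker_0: glass beaker, 75 mm wide, 96 mm high, standing on the bench right of the reactor; origin at the centre of its underside. Leave alone
- vial_0: small screw-cap vial, 27 mm wide, 52 mm high, standing near the bench's front; origin at the centre of its underside. Leave alone
- timer: flat bench timer, 66 x 62 x 18 mm; origin at the centre of its underside. Leave alone
- petri_dish: petri dish, 60 mm wide, 14 mm high; origin at the centre of its underside. Leave alone
- marker_red: marker pen lying down, 130 x 12 x 13 mm; origin at the centre of its underside. Leave alone

How it is judged:
By the outcome, as a careful person would: the job done as asked, in the order asked, and still so for the second after the job is handed in, while the arm keeps its last pose, push and grip.
It also fails if it takes over 61 s, if anything falls off the work surface, if the arm or the gripper's body presses on something with over 40 N, if the wrist force passes 120 N, or if a joint passes its speed limit or range.

## Working session

There is one attempt and no reset: what is moved stays moved. The work goes in short steps, Python scripts to look and compute and a tool call to move; the robot and the scene stay as the last step left them, time stands still between calls to the robot, and variables do not carry over. Pictures are saved under pics/ and viewed, at most 10 in all, crops included, and the job is handed in when it is done.

Besides the shell and the picture viewer there is one more tool, called after "Emit:" as a command line: name --argument value ..., lists and objects as JSON in quotes. carry_out: Moves the arm, as the interface text tells. Its arguments: {"type":"object","properties":{"series":{"type":"array","items":{"type":"object","properties":{"delta_rot":{"type":"array","items":{"type":"number"}},"travel":{"type":"array","items":{"type":"number"}},"fingers":{"type":"number"}}}},"squeeze":{"type":"number"}},"required":["series"]}

```bash
mkdir -p pics; python3 - <<'E'
from workcell import env
import cv2,numpy as np
s=env.get_state(); print({k:np.round(v,3).tolist() for k,v in s.items()})
for n in ["scene","top"]:
    c=env.read_camera(n); cv2.imwrite(f"pics/{n}0.png",c["color"][:,:,::-1]); print(n,c["fx"],c["fy"],c["cx"],c["cy"],[k for k in c]); print(np.round(c["world_from_camera"],4).tolist())
c=env.read_camera("wrist");print(c["fx"],c["cx"],c["cy"],np.round(c["hand_eye"],4).tolist())
E
```

```text
{'clock': 0.0, 'joint_pos': [-1.459, 0.314, 0.045, 1.304, 0.0, 1.431], 'qvel': [-0.001, -0.001, -0.003, -0.001, -0.002, -0.0], 'tau': [0.0, -48.063, 29.853, 0.019, -0.0, -0.0], 'tcp_pos': [0.143, -0.556, 0.194], 'orientation': [-0.001, 0.992, 0.126, 0.0], 'wrist_force': [0.145, 0.476, -0.313], 'ft_torque': [0.01, 0.009, 0.088], 'grip_force': 0.0, 'finger_gap': 0.085}
scene 477.886336021562 477.886336021562 281.7240879684034 208.3052082901565 ['color', 'fx', 'fy', 'cx', 'cy', 'world_from_camera']
[[-0.9086, 0.1834, -0.3753, 0.0598], [-0.4169, -0.4543, 0.7872, 0.9888], [-0.0261, 0.8717, 0.4893, 0.7571], [0.0, 0.0, 0.0, 1.0]]
top 431.8033966925441 431.8033966925441 275.2620261144283 210.39059934753965 ['color', 'fx', 'fy', 'cx', 'cy', 'world_from_camera']
[[0.007, 0.995, -0.0991, 0.4216], [-1.0, 0.0066, -0.0039, -0.0252], [-0.0032, 0.0992, 0.9951, 1.2547], [0.0, 0.0, 0.0, 1.0]]
305.7297773425271 282.53647754819116 212.56254021637972 [[0.0005, 0.9521, 0.3059, 0.0793], [1.0, -0.0001, -0.0013, -0.0009], [-0.0012, 0.3059, -0.9521, -0.1791], [0.0, 0.0, 0.0, 1.0]]
```

View pics/scene0.png

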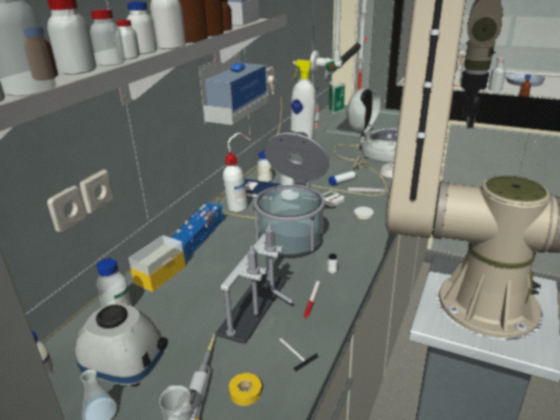

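View pics/top0.png

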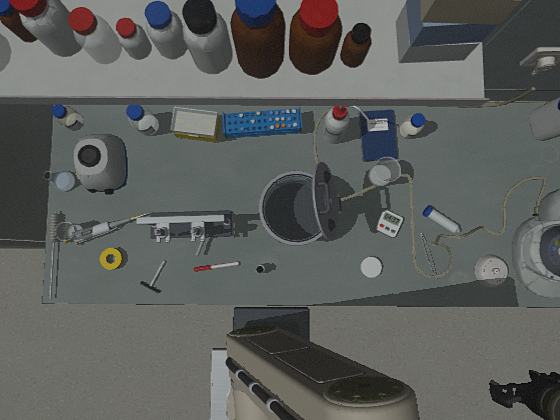

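The scene shows the rack with two tubes (~(270,250)) and the reactor (290,215) with its lid up. In the top view the jar is at about (297,208), the open lid at (325,205), the rack at (190,225), and the bent tube's foot near (200,250). I'll zoom in next.

```bash
python3 - <<'E'
import cv2,numpy as np
a=cv2.imread("pics/top0.png");b=cv2.imread("pics/scene0.png")
A=cv2.resize(a[150:280,140:350],None,fx=3.8,fy=3.8,interpolation=cv2.INTER_CUBIC)[:,:798]
cv2.imwrite("pics/topz.png",A)
B=cv2.resize(b[120:345,210:345],None,fx=2.65*1.6/1.6,fy=2.65,interpolation=cv2.INTER_CUBIC)
cv2.imwrite("pics/scz.png",cv2.convertScaleAbs(B,alpha=1.4)); print(A.shape,B.shape)
E
```

```text
(494, 798, 3) (596, 358, 3)
```

View pics/topz.png

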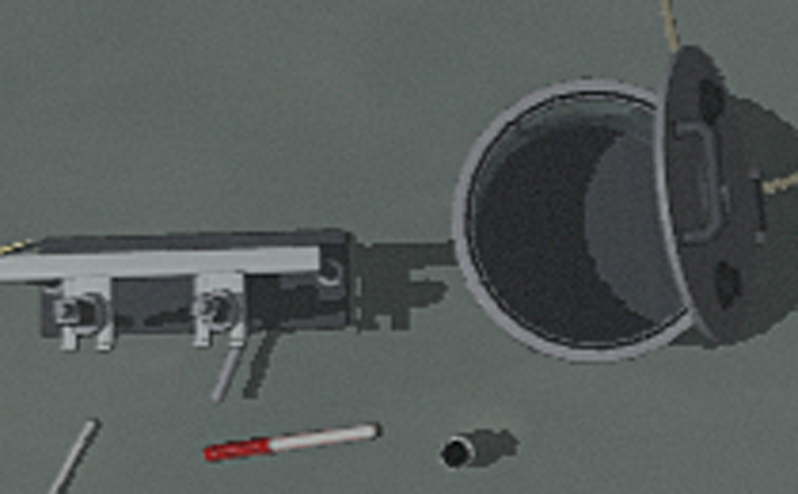

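View pics/scz.png

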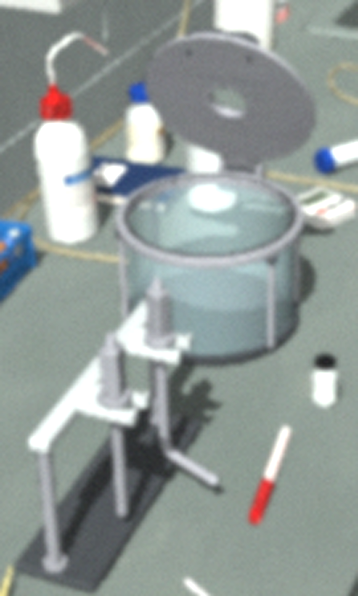

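The zoomed top view shows the jar rim's left edge at (453,225), its top at (590,78) and its bottom at (590,362). The lid leans over the jar, with the handle bar near (714,185) and the blanked ports at (712,100) and (728,285). The bent tube's head is at about (213,305) and its foot tip at (217,400). In the scene zoom, the barb tops are at (156,285) and (111,338), the foot tip is at (217,487) and the port is at (228,98).

```bash
cat > h.py <<'E'
import numpy as np,cv2
from scipy.spatial.transform import Rotation as R
from scipy.optimize import least_squares
K={"scene":(477.886,281.724,208.305),"top":(431.803,275.262,210.391),"wrist":(305.730,282.536,212.563)}
T={"scene":np.array([[-0.9086,0.1834,-0.3753,0.0598],[-0.4169,-0.4543,0.7872,0.9888],[-0.0261,0.8717,0.4893,0.7571],[0,0,0,1]]),
"top":np.array([[0.007,0.995,-0.0991,0.4216],[-1,0.0066,-0.0039,-0.0252],[-0.0032,0.0992,0.9951,1.2547],[0,0,0,1]])}
HE=np.array([[0.0005,0.9521,0.3059,0.0793],[1,-0.0001,-0.0013,-0.0009],[-0.0012,0.3059,-0.9521,-0.1791],[0,0,0,1]])
def wristT(s):
    M=np.eye(4);M[:3,:3]=R.from_quat(np.roll(s["orientation"],-1)).as_matrix();M[:3,3]=s["tcp_pos"];return M@HE
def ray(n,u,v,M=None):
    f,cx,cy=K[n];M=T[n] if M is None else M
    d=M[:3,:3]@np.array([(u-cx)/f,-(v-cy)/f,-1]);return M[:3,3],d/np.linalg.norm(d)
def onz(r,z): return r[0]+r[1]*(z-r[0][2])/r[1][2]
def tri(*rs):
    A=sum(np.eye(3)-np.outer(d,d) for o,d in rs);b=sum((np.eye(3)-np.outer(d,d))@o for o,d in rs)
    p=np.linalg.solve(A,b);return p,[1e3*np.linalg.norm(np.cross(p-o,d)) for o,d in rs]
def proj(n,p,M=None):
    f,cx,cy=K[n];M=T[n] if M is None else M
    q=(np.asarray(p)-M[:3,3])@M[:3,:3];return np.array([cx+f*q[0]/-q[2],cy-f*q[1]/-q[2]])
tz=lambda u,v:ray("top",(u+.5)/3.8-.5+140,(v+.5)/3.8-.5+150)
sz=lambda u,v:ray("scene",(u+.5)/2.65-.5+210,(v+.5)/2.65-.5+120)
E
python3 - <<'E'
from h import *
np.set_printoptions(precision=4,suppress=True)
P=np.array([onz(tz(*p),.13) for p in [(453,225),(590,78),(590,362),(497,322),(495,123),(540,350),(540,90)]])
f=least_squares(lambda q:np.hypot(P[:,0]-q[0],P[:,1]-q[1])-.099,[.45,-.08]);print("jar",f.x,f.fun*1e3)
for n,a,b in [("barb",(211,305),(156,285)),("tip",(217,400),(217,487)),("sbarb",(73,310),(111,338)),("port",(757,208),(228,98))]: print(n,tri(tz(*a),sz(*b)))
E
```

```text
jar [ 0.542  -0.0777] [ 1.0688 -0.0819 -0.7731  0.2219 -1.1616 -0.5711 -0.2338]
barb (array([0.4794, 0.176 , 0.1962]), [np.float64(1.8965784552294476), np.float64(1.8965784552295537)])
tip (array([0.4161, 0.2028, 0.0179]), [np.float64(0.34027298600392786), np.float64(0.34027298600394285)])
sbarb (array([0.4755, 0.2645, 0.1984]), [np.float64(1.9775423207245113), np.float64(1.9775423207245577)])
port (array([ 0.551 , -0.1705,  0.2176]), [np.float64(11.256916670530309), np.float64(11.25691667053016)])
```

```bash
cat >> h.py <<'E'
def lidpt(yaw,th,r,y,n,c=(.542,-.0777)):
    # r from hinge, y along reactor y, n above underside; reactor x direction = yaw
    ex=np.array([np.cos(yaw),np.sin(yaw),0]);ey=np.array([-np.sin(yaw),np.cos(yaw),0]);ez=np.array([0,0,1.])
    a=-ex*np.cos(th)+ez*np.sin(th);nn=ex*np.sin(th)+ez*np.cos(th)
    return np.array([*c,.13])+.108*ex+r*a+y*ey+n*nn
E
python3 - <<'E'
from h import *
np.set_printoptions(precision=4,suppress=True)
tzp=lambda u,v:np.array([(u+.5)/3.8-.5+140,(v+.5)/3.8-.5+150]); szp=lambda u,v:np.array([(u+.5)/2.65-.5+210,(v+.5)/2.65-.5+120])
D=[("scene",szp(228,98),(.108,0,0)),("top",tzp(714,185),(.178,0,.028)),("top",tzp(712,100),(.108,58e-3,.016)),("top",tzp(728,285),(.108,-58e-3,.016))]
def F(q):return np.concatenate([proj(n,lidpt(q[0],q[1],r,y*s,k))-p for n,p,(r,y,k) in D])
for s in (1,-1):
  f=least_squares(F,[-1.57,1.2]);print(s,f.x,f.fun)
  y,t=f.x;print(lidpt(y,t,.178,0,.028),lidpt(y,0,.178,0,.028),lidpt(y,0,.108,0,.005))
E
```

```text
1 [-1.4868  1.1236] [ 0.7728  1.3639 -1.6336 -1.1266  1.6075  0.3445  1.7697 -0.0889]
[ 0.5467 -0.1338  0.3026] [ 0.5361 -0.0079  0.158 ] [ 0.542  -0.0777  0.135 ]
-1 [-1.4801  1.1172] [  0.567    1.5316  -2.1562  -1.2321   5.8326  48.4006  -3.0679 -48.4948]
[ 0.547  -0.1326  0.3023] [ 0.5357 -0.008   0.158 ] [ 0.542  -0.0777  0.135 ]
```

Emit:
carry_out --series '[{"travel": [0.8,0.8,1],"delta_rot": [0,0,0],"fingers": 1},{"travel": [0.8,0.8,1],"delta_rot": [0,0,0],"fingers": 1},{"travel": [0.8,0.8,1],"delta_rot": [0.5,0,0],"fingers": 1},{"travel": [0.8,0.8,1],"delta_rot": [0.5,0,0],"fingers": 1},{"travel": [1,1,0.8],"delta_rot": [0.5,0,0],"fingers": 1}]' --squeeze 20

```text
clock: 0.78
tcp_pos: [0.2487, -0.4514, 0.3157]
orientation: [-0.075, 0.989, 0.125, 0.009]
wrist_force: [1.2, 0.7, -0.1]
finger_gap: 0.0001
grip_force: 0.0
```

Emit:
carry_out --series '[{"travel": [1,1,0.5],"delta_rot": [0.6,0,0],"fingers": 1},{"travel": [1,1,0.5],"delta_rot": [0.6,0,0],"fingers": 1},{"travel": [1,1,0.2],"delta_rot": [0.6,0,0],"fingers": 1},{"travel": [1,1,0],"delta_rot": [0.6,0,0],"fingers": 1},{"travel": [1,0.8,0],"delta_rot": [0.6,0,0],"fingers": 1}]'

```text
clock: 1.4
tcp_pos: [0.3741, -0.3311, 0.3449]
orientation: [-0.222, 0.967, 0.122, 0.028]
wrist_force: [-0.1, 0.2, -0.2]
finger_gap: -0.0003
grip_force: 0.0
```

Emit:
carry_out --series '[{"travel": [1,0.8,0],"delta_rot": [0.6,0,0],"fingers": 1},{"travel": [1,0.7,0],"delta_rot": [0.6,0,0],"fingers": 1},{"travel": [1,0.6,0],"delta_rot": [0.6,0,0],"fingers": 1},{"travel": [1,0.5,0],"delta_rot": [0.6,0,0],"fingers": 1},{"travel": [0,0,0],"delta_rot": [0,0,0],"fingers": 1}]'

```text
clock: 2.02
tcp_pos: [0.4742, -0.2667, 0.3422]
orientation: [-0.337, 0.933, 0.119, 0.041]
wrist_force: [0.1, 0.0, -1.4]
finger_gap: -0.0
grip_force: 0.0
```

```bash
python3 - <<'E'
from h import *
from workcell import env
s=env.get_state();c=env.read_camera("wrist");im=c["color"][:,:,::-1].copy()
M=wristT(s)
for p in [lidpt(-1.487,1.12,.178,y,.028) for y in(-.032,0,.032)]: u=proj("wrist",p,M);print(u);cv2.circle(im,tuple(int(v) for v in u),3,(0,0,255),1)
cv2.imwrite("pics/w1.png",im)
E
```

```text
[215.96028177 137.82917415]
[220.59173283 102.16905833]
[225.50058937  64.37304359]
```

View pics/w1.png

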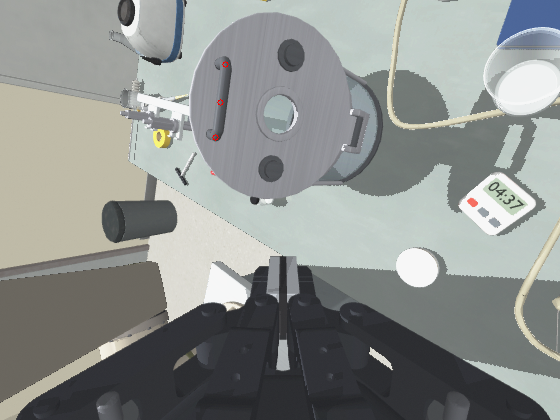

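The wrist view shows the predicted handle points (221,102) lying on the bar, so the lid model holds. Next I'll compute the closing arc.

```bash
python3 - <<'E'
from h import *
np.set_printoptions(precision=2,suppress=True)
p=np.array([.4742,-.2667,.3422]);q=[]
for th,a in zip(np.linspace(1.12,0,13),np.linspace(.69,.05,13)):
    t=lidpt(-1.487,th,.178,0,.028)+.005*np.array([0,-np.sin(a),np.cos(a)])
    q.append(t);print(t.round(3),(t-p)/.025);p=t
E
```

```text
[ 0.55 -0.14  0.31] [ 2.9   5.21 -1.44]
[ 0.55 -0.12  0.3 ] [-0.05  0.64 -0.22]
[ 0.54 -0.1   0.29] [-0.05  0.62 -0.28]
[ 0.54 -0.09  0.29] [-0.05  0.59 -0.33]
[ 0.54 -0.08  0.28] [-0.05  0.55 -0.39]
[ 0.54 -0.06  0.27] [-0.04  0.52 -0.44]
[ 0.54 -0.05  0.25] [-0.04  0.47 -0.48]
[ 0.54 -0.04  0.24] [-0.03  0.43 -0.52]
[ 0.54 -0.03  0.23] [-0.03  0.38 -0.56]
[ 0.54 -0.02  0.21] [-0.03  0.32 -0.59]
[ 0.54 -0.02  0.2 ] [-0.02  0.26 -0.62]
[ 0.54 -0.01  0.18] [-0.02  0.21 -0.64]
[ 0.54 -0.01  0.16] [-0.01  0.15 -0.66]
```

Emit:
carry_out --series '[{"travel": [0.8,0.9,-0.2],"delta_rot": [0,0,0],"fingers": 1},{"travel": [0.8,0.9,-0.2],"delta_rot": [0,0,0],"fingers": 1},{"travel": [0.8,0.9,-0.2],"delta_rot": [0,0,0],"fingers": 1},{"travel": [0.5,0.9,-0.3],"delta_rot": [0,0,0],"fingers": 1},{"travel": [0,0.8,-0.3],"delta_rot": [0,0,0],"fingers": 1}]'

```text
clock: 2.7
tcp_pos: [0.5457, -0.1566, 0.3151]
orientation: [-0.334, 0.934, 0.119, 0.043]
wrist_force: [0.2, -0.1, 0.7]
finger_gap: 0.0002
grip_force: 0.0
```

Emit:
carry_out --series '[{"travel": [0,0.8,-0.24],"delta_rot": [0,0,0],"fingers": 1},{"travel": [-0.05,0.64,-0.22],"delta_rot": [-0.5,0,0],"fingers": 1},{"travel": [-0.05,0.62,-0.28],"delta_rot": [-0.5,0,0],"fingers": 1}]'

```text
clock: 3.08
tcp_pos: [0.5425, -0.1058, 0.2969]
orientation: [-0.287, 0.95, 0.12, 0.037]
wrist_force: [-0.1, 0.3, -0.6]
finger_gap: -0.0001
grip_force: 0.0
```

Emit:
carry_out --series '[{"travel": [-0.05,0.59,-0.33],"delta_rot": [-0.5,0,0],"fingers": 1},{"travel": [-0.05,0.55,-0.39],"delta_rot": [-0.5,0,0],"fingers": 1},{"travel": [-0.05,0.52,-0.44],"delta_rot": [-0.5,0,0],"fingers": 1}]'

```text
clock: 3.45
tcp_pos: [0.5391, -0.0639, 0.2692]
orientation: [-0.215, 0.969, 0.122, 0.029]
wrist_force: [-0.9, 1.0, 4.9]
finger_gap: 0.0002
grip_force: 1.9
```

```bash
python3 - <<'E'
from h import *
from workcell import env
s=env.get_state();print(s["wrist_force"],s["tcp_pos"]);c=env.read_camera("wrist");im=c["color"][:,:,::-1]
b=env.read_camera("scene")["color"][:,:,::-1]
b=cv2.resize(b[100:280,210:390],(420,420))
cv2.imwrite("pics/w2.png",cv2.resize(np.hstack([im[:,90:470],b]),(800,420)))
E
```

```text
[-0.89573887  1.01692271  4.86871108] [ 0.53907083 -0.06387127  0.26923786]
```

View pics/w2.png

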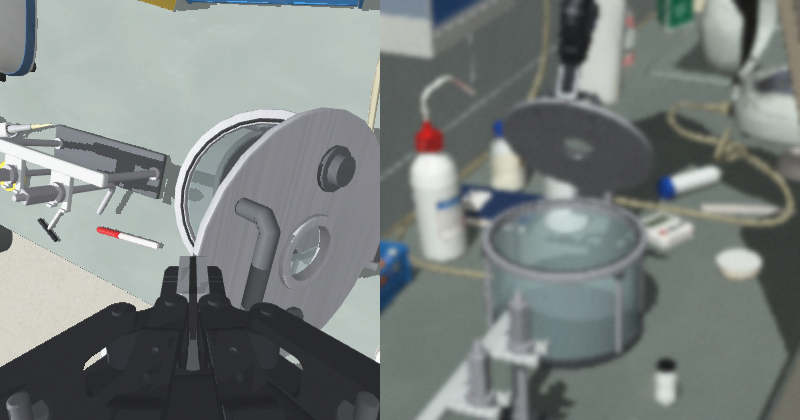

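The wrist view shows the fingertip (193,260) left of the handle arch (260,230), so it may be resting on the lid face beyond the bar. I'll check the lid angle from the port in the scene view, at about (295.7,164.3).

```bash
python3 - <<'E'
from h import *
from workcell import env
s=env.get_state();M=wristT(s)
f=least_squares(lambda q:proj("scene",lidpt(-1.487,q[0],.108,0,0))-[295.7,164.3],[.8]);print(f.x,f.fun)
for th in (.7,.76,.82): 
  print(th,[np.round(proj("wrist",lidpt(-1.487,th,*a),M)-[90,0]) for a in((.178,.032,.028),(.178,-.032,.028),(.108,.0,.01))],proj("wrist",s["tcp_pos"],M)-[90,0])
E
```

```text
[0.93426531] [-1.14263817 -0.32872416]
0.7 [array([213., 195.]), array([195., 287.]), array([283., 239.])] [193.54907712 245.07748132]
0.76 [array([223., 200.]), array([202., 296.]), array([288., 243.])] [193.54907712 245.07748132]
0.82 [array([234., 205.]), array([211., 306.]), array([295., 246.])] [193.54907712 245.07748132]
```

The scene puts the lid at about 0.93 rad, so the tip slipped over the bar. I'll retreat and push on the lid face between collar and bar, with the tool square to the lid so the bar captures the tip.

Emit:
carry_out --series '[{"travel": [0,-0.4,0.9],"delta_rot": [0,0,0],"fingers": 1},{"travel": [0,-0.4,0.9],"delta_rot": [0,0,0],"fingers": 1},{"travel": [0,-0.7,0.9],"delta_rot": [0.3,0,0],"fingers": 1},{"travel": [0.1,-1,0],"delta_rot": [0.9,0,0],"fingers": 1},{"travel": [0.1,-1,0],"delta_rot": [0.9,0,0],"fingers": 1}]'

```text
clock: 4.18
tcp_pos: [0.5442, -0.153, 0.3364]
orientation: [-0.317, 0.94, 0.119, 0.042]
wrist_force: [-0.9, -0.7, -1.4]
finger_gap: 0.0003
grip_force: 0.0
```

Emit:
carry_out --series '[{"travel": [0,-0.4,-0.7],"delta_rot": [0.9,0,0],"fingers": 1},{"travel": [0,0,0],"delta_rot": [0.9,0,0],"fingers": 1},{"travel": [0,0,0],"delta_rot": [0,0,0],"fingers": 1}]'

```text
clock: 4.55
tcp_pos: [0.5438, -0.164, 0.3149]
orientation: [-0.401, 0.908, 0.112, 0.05]
wrist_force: [0.1, 0.5, -0.0]
finger_gap: 0.0001
grip_force: 0.0
```

```bash
python3 - <<'E'
from h import *
from workcell import env
s=env.get_state();print(s["wrist_force"],s["tcp_pos"],s["orientation"]);c=env.read_camera("wrist");im=c["color"][:,:,::-1].copy()
M=wristT(s)
b=env.read_camera("scene")["color"][:,:,::-1].copy()
for th,col in ((.94,(0,0,255)),(.85,(0,255,0))):
  for p in [(.178,y,.028) for y in(-.032,0,.032)]+[(.108,0,.01)]:
    u=proj("wrist",lidpt(-1.487,th,*p),M);cv2.circle(im,tuple(int(v) for v in u),2,col,-1)
  for p in [(.108,0,0),(.202,0,0),(.108,.094,0),(.108,-.094,0)]:
    u=proj("scene",lidpt(-1.487,th,*p));cv2.circle(b,tuple(int(v) for v in u),1,col,-1)
b=cv2.resize(b[100:280,210:390],(420,420))
cv2.imwrite("pics/w3.png",np.hstack([im[:,90:470],b]))
E
```

```text
[ 0.11012148  0.54681422 -0.04162637] [ 0.54378929 -0.16395156  0.31490645] [-0.40122203  0.90768634  0.11245932  0.04979251]
```

View pics/w3.png

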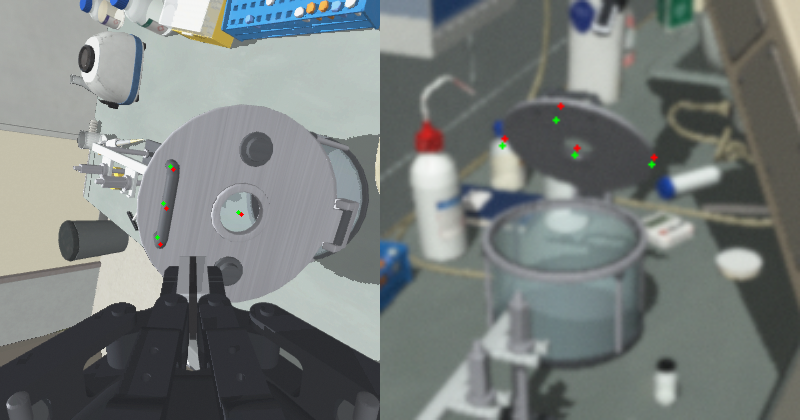

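The image confirms θ≈0.94: the predicted (red) points lie on the bar and the port. The tip at (193,258) is aimed at the gap between them.

Emit:
carry_out --series '[{"travel": [0,0.6,-0.56],"delta_rot": [0,0,0],"fingers": 1},{"travel": [0,0.6,-0.56],"delta_rot": [0,0,0],"fingers": 1},{"travel": [0,0.6,-0.56],"delta_rot": [0,0,0],"fingers": 1},{"travel": [0,0.6,-0.56],"delta_rot": [0,0,0],"fingers": 1}]'

```text
clock: 5.15
tcp_pos: [0.5447, -0.1003, 0.263]
orientation: [-0.398, 0.909, 0.116, 0.052]
wrist_force: [0.6, 0.9, 0.6]
finger_gap: 0.0004
grip_force: 0.0
```

Emit:
carry_out --series '[{"travel": [0,0.4,-0.29],"delta_rot": [-0.4,0,0],"fingers": 1},{"travel": [0,0.37,-0.32],"delta_rot": [-0.8,0,0],"fingers": 1},{"travel": [0,0.34,-0.35],"delta_rot": [-0.8,0,0],"fingers": 1},{"travel": [0,0.32,-0.37],"delta_rot": [-0.8,0,0],"fingers": 1}]'

```text
clock: 5.65
tcp_pos: [0.5448, -0.0656, 0.2302]
orientation: [-0.266, 0.956, 0.122, 0.036]
wrist_force: [-1.0, -2.2, 0.7]
finger_gap: -0.0002
grip_force: 0.9
```

Emit:
carry_out --series '[{"travel": [0,0.28,-0.4],"delta_rot": [-0.8,0,0],"fingers": 1},{"travel": [0,0.25,-0.42],"delta_rot": [-0.8,0,0],"fingers": 1},{"travel": [0,0.22,-0.44],"delta_rot": [-0.8,0,0],"fingers": 1},{"travel": [0,0.18,-0.46],"delta_rot": [-0.8,0,0],"fingers": 1},{"travel": [0,0.14,-0.47],"delta_rot": [-0.8,0,0],"fingers": 1}]'

```text
clock: 6.28
tcp_pos: [0.5454, -0.0385, 0.1762]
orientation: [-0.071, 0.989, 0.126, 0.012]
wrist_force: [-1.1, -0.7, 0.6]
finger_gap: 0.0001
grip_force: 0.5
```

Emit:
carry_out --series '[{"travel": [0,0.1,-0.48],"delta_rot": [-0.7,0,0],"fingers": 1},{"travel": [0,0.06,-0.48],"delta_rot": [-0.4,0,0],"fingers": 1}]'

```text
clock: 6.52
tcp_pos: [0.5455, -0.0338, 0.1523]
orientation: [-0.017, 0.992, 0.127, 0.006]
wrist_force: [0.7, -0.3, 0.3]
finger_gap: 0.0003
grip_force: 0.4
```

Continue down to the face at 0.136, slowly.

Emit:
carry_out --series '[{"travel": [0,0,-0.4],"delta_rot": [0,0,0],"fingers": 1},{"travel": [0,0,-0.2],"delta_rot": [0,0,0],"fingers": 1},{"travel": [0,0,-0.1],"delta_rot": [0,0,0],"fingers": 1}]'

```text
clock: 6.9
tcp_pos: [0.5446, -0.0352, 0.1322]
orientation: [-0.02, 0.992, 0.125, 0.003]
wrist_force: [-0.6, 0.2, 1.5]
finger_gap: -0.0002
grip_force: 0.5
```

Emit:
carry_out --series '[{"travel": [0,0,-0.1],"delta_rot": [0,0,0],"fingers": 1},{"travel": [0,0,-0.1],"delta_rot": [0,0,0],"fingers": 1}]'

```text
clock: 7.15
tcp_pos: [0.5448, -0.0353, 0.1269]
orientation: [-0.02, 0.992, 0.125, 0.003]
wrist_force: [-0.0, 0.7, 1.6]
finger_gap: 0.0001
grip_force: 0.5
```

```bash
python3 - <<'E'
from h import *
from workcell import env
s=env.get_state();print(s["wrist_force"],s["tcp_pos"],s["orientation"]);c=env.read_camera("wrist");im=c["color"][:,:,::-1].copy()
M=wristT(s)
b=env.read_camera("scene")["color"][:,:,::-1].copy()
for th,col in ((0,(0,0,255)),(.1,(0,255,0))):
  for p in [(.178,y,.028) for y in(-.032,0,.032)]+[(.108,0,.01)]:
    u=proj("wrist",lidpt(-1.487,th,*p),M);cv2.circle(im,tuple(int(v) for v in u),2,col,-1)
  for p in [(.178,.032,.028),(.178,-.032,.028),(.108,0,.01),(.202,0,0),(.108,.094,0),(.108,-.094,0)]:
    u=proj("scene",lidpt(-1.487,th,*p));cv2.circle(b,tuple(int(v) for v in u),1,col,-1)
b=cv2.resize(b[160:280,230:350],(420,420))
cv2.imwrite("pics/w4.png",np.hstack([im[:,90:470],b]))
E
```

```text
[-0.0021549   0.7260127   1.57330073] [ 0.54481407 -0.03529053  0.12687918] [-0.01979934  0.99192954  0.12520451  0.00275795]
```

View pics/w4.png

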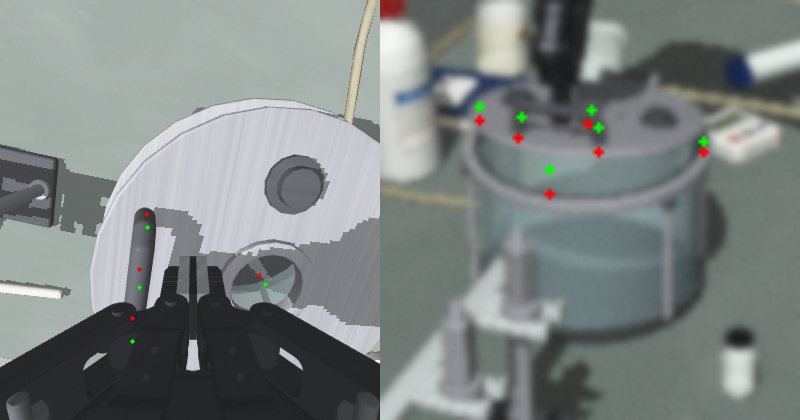

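The lid is still about 0.1 rad open: the green markers fit it best. In the wrist view the fingertip ends at row 258, about 18 mm short of the nominal TCP. I'll keep pressing gently.

Emit:
carry_out --series '[{"travel": [0,0,-0.16],"delta_rot": [0,0,0],"fingers": 1},{"travel": [0,0,-0.12],"delta_rot": [0,0,0],"fingers": 1},{"travel": [0,0,-0.08],"delta_rot": [0,0,0],"fingers": 1}]'

```text
clock: 7.62
tcp_pos: [0.5444, -0.0349, 0.1175]
orientation: [-0.02, 0.992, 0.126, 0.002]
wrist_force: [0.4, 0.9, 0.5]
finger_gap: 0.0001
grip_force: 0.5
```

Emit:
carry_out --series '[{"travel": [0,0,-0.08],"delta_rot": [0,0,0],"fingers": 1},{"travel": [0,0,-0.08],"delta_rot": [0,0,0],"fingers": 1}]'

```text
clock: 7.88
tcp_pos: [0.5444, -0.0349, 0.1137]
orientation: [-0.02, 0.992, 0.126, 0.002]
wrist_force: [-0.1, 0.7, 0.1]
finger_gap: -0.0001
grip_force: 0.5
```

Emit:
carry_out --series '[{"travel": [0,0,-0.06],"delta_rot": [0,0,0],"fingers": 1},{"travel": [0,0,0],"delta_rot": [0,0,0],"fingers": 1}]'

```text
clock: 8.12
tcp_pos: [0.5444, -0.035, 0.1121]
orientation: [-0.02, 0.992, 0.126, 0.002]
wrist_force: [-0.3, 0.1, 0.3]
finger_gap: -0.0002
grip_force: 0.0
```

Emit:
carry_out --series '[{"travel": [0,0,-0.1],"delta_rot": [0,0,0],"fingers": 1},{"travel": [0,0,-0.1],"delta_rot": [0,0,0],"fingers": 1}]'

```text
clock: 8.38
tcp_pos: [0.5446, -0.0349, 0.1072]
orientation: [-0.02, 0.992, 0.126, 0.003]
wrist_force: [-0.4, 0.6, 1.2]
finger_gap: 0.0001
grip_force: 0.5
```

Emit:
carry_out --series '[{"travel": [0,0,-0.08],"delta_rot": [0,0,0],"fingers": 1},{"travel": [0,0,0],"delta_rot": [0,0,0],"fingers": 1}]'

```text
clock: 8.62
tcp_pos: [0.5443, -0.035, 0.105]
orientation: [-0.02, 0.992, 0.126, 0.002]
wrist_force: [0.0, -0.3, 1.4]
finger_gap: -0.0002
grip_force: 0.0
```

```bash
python3 - <<'E'
from h import *
from workcell import env
s=env.get_state();print(s["wrist_force"],s["tcp_pos"],s["tau"]);c=env.read_camera("wrist");im=c["color"][:,:,::-1].copy()
M=wristT(s)
b=env.read_camera("scene")["color"][:,:,::-1].copy()
cv2.imwrite("pics/w5.png",im)
cv2.imwrite("pics/s5.png",b)
col=b[170:235,288].astype(int);print(col.tolist())
E
```

```text
[ 0.04751982 -0.32130141  1.42235622] [ 0.54431671 -0.03498994  0.10502979] [ 3.08297819e-02 -4.57557607e+01  2.80918908e+01  4.80602961e-02
  1.48154693e-01  4.60490116e-05]
[[49, 46, 43], [50, 49, 45], [49, 50, 46], [51, 52, 49], [52, 53, 50], [52, 53, 49], [54, 54, 50], [55, 54, 52], [64, 66, 58], [82, 83, 78], [99, 100, 95], [99, 101, 96], [90, 90, 86], [79, 77, 75], [65, 67, 63], [59, 58, 57], [63, 61, 61], [64, 62, 62], [64, 64, 63], [68, 65, 64], [70, 67, 65], [75, 72, 70], [82, 81, 78], [91, 87, 86], [100, 100, 97], [136, 135, 128], [173, 174, 163], [193, 196, 183], [190, 191, 178], [155, 155, 145], [115, 114, 105], [94, 91, 88], [89, 85, 82], [92, 90, 87], [103, 101, 98], [103, 99, 98], [96, 94, 92], [115, 111, 109], [139, 137, 133], [151, 149, 145], [154, 150, 147], [156, 152, 151], [163, 156, 155], [159, 157, 153], [145, 141, 135], [122, 119, 113], [121, 118, 112], [148, 144, 142], [162, 156, 154], [155, 150, 148], [146, 142, 138], [137, 134, 126], [131, 129, 113], [126, 123, 106], [127, 124, 108], [126, 124, 106], [128, 127, 107], [129, 127, 107], [127, 125, 108], [129, 128, 109], [129, 126, 109], [129, 129, 111], [129, 127, 109], [127, 126, 107], [128, 129, 109]]
```

Emit:
carry_out --series '[{"travel": [0,0,-0.1],"delta_rot": [0,0,0],"fingers": 1},{"travel": [0,0,0],"delta_rot": [0,0,0],"fingers": 1}]'

```text
clock: 8.98
tcp_pos: [0.5445, -0.0349, 0.1026]
orientation: [-0.02, 0.992, 0.126, 0.002]
wrist_force: [0.4, -0.2, -0.5]
finger_gap: -0.0001
grip_force: 0.0
```

```bash
python3 - <<'E'
from h import *
from workcell import env
s=env.get_state();c=env.read_camera("wrist");im=c["color"][:,:,::-1].copy()
b=env.read_camera("scene")["color"][:,:,::-1].copy();t=env.read_camera("top")["color"][:,:,::-1]
b=cv2.resize(b[160:260,230:350],(420,350)); t=cv2.resize(t[160:250,250:358],(420,350)) 
im=im[130:430]
cv2.imwrite("pics/w6.png",np.hstack([cv2.resize(im[:,100:460],(380,317)).copy() if 0 else cv2.copyMakeBorder(cv2.resize(im[:,100:460],(380,317)),0,283,0,0,cv2.BORDER_CONSTANT),np.vstack([b,t])[:600]]))
E
```

```text
(no output)
```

View pics/w6.png

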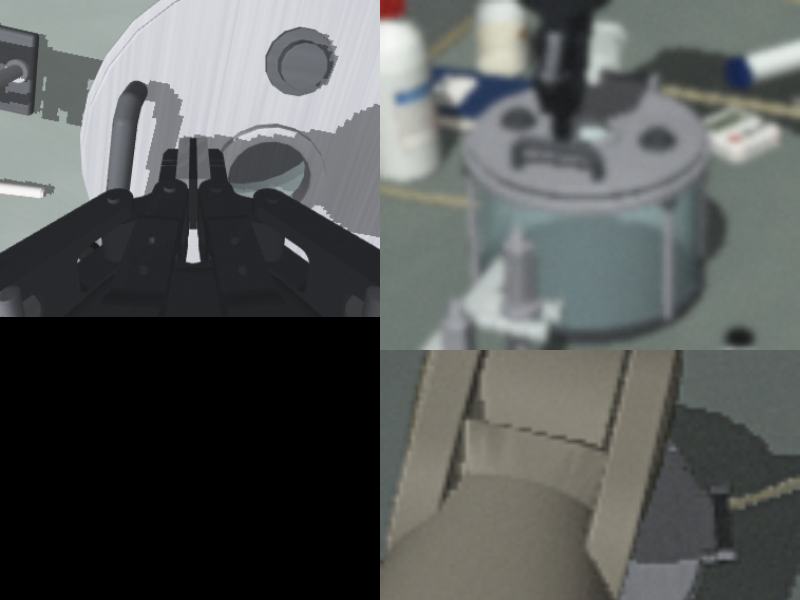

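The lid looks shut on the flange in the scene view, with handle arch, ports and collar all level. I'll press until a clear force shows, to confirm.

Emit:
carry_out --series '[{"travel": [0,0,-0.1],"delta_rot": [0,0,0],"fingers": 1},{"travel": [0,0,0],"delta_rot": [0,0,0],"fingers": 1}]'

```text
clock: 9.38
tcp_pos: [0.5445, -0.0349, 0.1001]
orientation: [-0.02, 0.992, 0.126, 0.002]
wrist_force: [-0.0, -0.1, -1.0]
finger_gap: 0.0002
grip_force: 0.0
```

Emit:
carry_out --series '[{"travel": [0,0,-0.1],"delta_rot": [0,0,0],"fingers": 1},{"travel": [0,0,0],"delta_rot": [0,0,0],"fingers": 1}]'

```text
clock: 9.62
tcp_pos: [0.5447, -0.035, 0.0996]
orientation: [-0.019, 0.992, 0.126, 0.003]
wrist_force: [-3.8, 0.6, 11.9]
finger_gap: 0.0001
grip_force: 5.8
```

```bash
python3 - <<'E'
from h import *
from workcell import env
s=env.get_state();M=wristT(s);print(s["tcp_pos"],M[:3,3])
for z in (.136,.12,.11,.0996):print(z,onz(ray("wrist",282,260,M),z))
for q in ((.148,0,.006),(.108,0,.01),(.178,.03,.028),(.178,-.03,.028)):print(q,(proj("wrist",lidpt(-1.487,0,*q),M)-[100,130])*1.0556)
im=cv2.imread("pics/w5.png");print(im[235:300:3,278].tolist())
E
```

```text
[ 0.54467609 -0.03503474  0.09956307] [ 0.62100661 -0.02146982  0.27944013]
0.136 [ 0.55185652 -0.03360615  0.136     ]
0.12 [ 0.54414319 -0.03495989  0.12      ]
0.11 [ 0.53932236 -0.03580598  0.11      ]
0.0996 [ 0.53430869 -0.03668592  0.0996    ]
(0.148, 0, 0.006) [193.73114064 162.35933376]
(0.108, 0, 0.01) [273.60848866 180.19879233]
(0.178, 0.03, 0.028) [131.82265015 113.85484553]
(0.178, -0.03, 0.028) [117.32852578 232.57425285]
[[215, 209, 207], [215, 209, 207], [216, 210, 208], [216, 209, 209], [216, 209, 208], [213, 208, 205], [213, 205, 204], [107, 104, 102], [114, 111, 109], [114, 111, 109], [115, 111, 109], [115, 111, 109], [109, 105, 104], [108, 104, 102], [115, 111, 110], [108, 105, 103], [108, 105, 103], [115, 111, 110], [109, 105, 103], [109, 105, 103], [146, 142, 140], [146, 142, 140]]
```

```bash
python3 - <<'E'
from h import *
np.set_printoptions(precision=4,suppress=True)
S=lambda p,o:dict(tcp_pos=p,orientation=np.array(o)/np.linalg.norm(o))
M1=wristT(S([.4742,-.2667,.3422],[-.337,.933,.119,.041]))
M3=wristT(S([.5438,-.1640,.3149],[-.40122,.90769,.11246,.0498]))
M6=wristT(S([.5445,-.0349,.1026],[-.02,.992,.126,.002]))
w=lambda u,v:ray("wrist",u,v,M1)
print("petri ts",tri(ray("top",371,267),ray("scene",364.5,212))); print("petri tw",tri(ray("top",371,267),w(417,267)))
print("timer tw",tri(ray("top",390,223),w(498,204)))
a,b=tz(207,455),tz(378,430);print("marker",tri(a,sz(256,520)),tri(b,sz(287,430)))
c=lambda u,v:ray("wrist",u/1.0556+100,v/1.0556+130,M6)
cs=lambda u,v:ray("scene",(u-380)/3.5+230,v/3.5+160)
print("blanks",tri(c(305,65),cs(519,118)),"handle ends",tri(c(133,90),cs(523,148)))
print("marker left end w6", onz(c(50,190),.006), "topside", onz(b,.006))
E
```

```text
petri ts (array([ 0.3847, -0.2959,  0.0058]), [np.float64(0.028330799602829502), np.float64(0.02833079960294937)])
petri tw (array([ 0.3856, -0.2946,  0.0084]), [np.float64(1.0719992493593267), np.float64(1.0719992493592463)])
timer tw (array([ 0.512 , -0.3521,  0.0071]), [np.float64(0.7048152652614025), np.float64(0.704815265261467)])
marker (array([0.3749, 0.2123, 0.0022]), [np.float64(0.6895669259084495), np.float64(0.6895669259085188)]) (array([0.3949, 0.0833, 0.0009]), [np.float64(1.0693366948433316), np.float64(1.0693366948432101)])
blanks (array([ 0.6008, -0.0732,  0.1373]), [np.float64(1.2936482693699611), np.float64(1.293648269369972)]) handle ends (array([ 0.5686, -0.004 ,  0.1496]), [np.float64(3.729286667483902), np.float64(3.7292866674839558)])
marker left end w6 [0.3913 0.0797 0.006 ] topside [0.394  0.0825 0.006 ]
```

The two-view heights (petri dish, timer, blanked ports, handle, barb) all come out about 9 mm below the text values, so the bench lies near z = -0.009. The lid is shut: the blanks stand at 0.137. Now I'll lift and go above the bent tube with the fingers opening.

Emit:
carry_out --series '[{"travel": [0,0,0.6],"delta_rot": [0,0,0],"fingers": 1},{"travel": [0,0,1],"delta_rot": [-0.4,0,0],"fingers": 1},{"travel": [0,0,1],"delta_rot": [0,0,0],"fingers": 1},{"travel": [0,0,1],"delta_rot": [0,0,0],"fingers": 1},{"travel": [0,0,1],"delta_rot": [0,0,0],"fingers": 1}]'

```text
clock: 10.25
tcp_pos: [0.5446, -0.0349, 0.2142]
orientation: [0.0, 0.992, 0.126, 0.0]
wrist_force: [0.2, 0.7, -0.6]
finger_gap: 0.0001
grip_force: 0.0
```

Emit:
carry_out --series '[{"travel": [-0.2,0.6,1],"delta_rot": [0,0,-0.8],"fingers": -1},{"travel": [-0.33,1,1],"delta_rot": [0,0,-0.8],"fingers": -1},{"travel": [-0.33,1,0],"delta_rot": [0,0,-0.8],"fingers": -1},{"travel": [-0.33,1,0],"delta_rot": [0,0,-0.8],"fingers": -1},{"travel": [-0.33,1,0],"delta_rot": [0,0,-0.8],"fingers": -1}]'

```text
clock: 10.88
tcp_pos: [0.5028, 0.0443, 0.2633]
orientation: [-0.016, 0.999, -0.046, 0.001]
wrist_force: [0.3, -1.5, 1.0]
finger_gap: 0.0851
grip_force: 0.0
```

Emit:
carry_out --series '[{"travel": [-0.33,1,0],"delta_rot": [0,0,-0.8],"fingers": -1},{"travel": [-0.33,1,0],"delta_rot": [0,0,-0.8],"fingers": -1},{"travel": [-0.33,1,0],"delta_rot": [0,0,-0.8],"fingers": -1},{"travel": [-0.15,0.8,0],"delta_rot": [0,0,0],"fingers": -1},{"travel": [0,0,0],"delta_rot": [0,0,0],"fingers": -1}]'

```text
clock: 11.5
tcp_pos: [0.4557, 0.0329, 0.2635]
orientation: [-0.059, 0.994, -0.096, 0.005]
wrist_force: [-0.1, -0.1, 0.1]
finger_gap: 0.0855
grip_force: 0.0
```

```bash
python3 - <<'E'
from h import *
from workcell import env
s=env.get_state();np.save("pics/s7.npy",np.r_[s["tcp_pos"],s["orientation"]]);print(s["tcp_pos"],s["orientation"],s["joint_pos"],s["finger_gap"])
im=env.read_camera("wrist")["color"][:,:,::-1].copy();cv2.imwrite("pics/w7.png",im)
cv2.imwrite("pics/t7.png",env.read_camera("top")["color"][:,:,::-1]);cv2.imwrite("pics/s7.png",env.read_camera("scene")["color"][:,:,::-1])
M=wristT(s)
for n,p in(("barb",(.4794,.176,.197)),("tip",(.4161,.2028,.018)),("sbarb",(.4755,.2645,.198))):print(n,proj("wrist",p,M),proj("scene",p))
E
```

```text
[0.45568137 0.03289554 0.26348813] [-0.05863422  0.99367973 -0.09560197  0.00478377] [-0.19267319  0.05546835 -0.1098433   1.40730032  0.11771212  3.14064214] 0.08550066608787772
barb [131.66305702 211.42711295] [269.33552384 227.05232741]
tip [197.95379167 217.67117259] [291.69253013 303.46535532]
sbarb [ 49.06012251 229.30685334] [252.49304897 247.53906944]
```

Joint 6 hit its limit, so I'll use the half-turn-equivalent grasp and yaw the other way.

Emit:
carry_out --series '[{"travel": [0,0,0],"delta_rot": [-0.6,0,0.5],"fingers": -1},{"travel": [0,0,0],"delta_rot": [-0.58,0,0.5],"fingers": -1},{"travel": [0,0,0],"delta_rot": [0,0,1],"fingers": -1},{"travel": [0.15,0.9,0],"delta_rot": [0,0,1],"fingers": -1},{"travel": [0.15,0.9,0],"delta_rot": [0,0,1],"fingers": -1}]'

```text
clock: 12.28
tcp_pos: [0.4641, 0.0789, 0.263]
orientation: [-0.001, 0.994, 0.106, 0.007]
wrist_force: [-0.0, -0.3, -0.4]
finger_gap: 0.0852
grip_force: 0.0
```

Emit:
carry_out --series '[{"travel": [0.15,0.9,0],"delta_rot": [0,0,1],"fingers": -1},{"travel": [0.15,0.9,0],"delta_rot": [0,0,1],"fingers": -1},{"travel": [0.15,0.9,0],"delta_rot": [0,0,1],"fingers": -1},{"travel": [0.15,0.9,0],"delta_rot": [0,0,1],"fingers": -1},{"travel": [0,0.3,0],"delta_rot": [0,0,1],"fingers": -1}]'

```text
clock: 12.9
tcp_pos: [0.479, 0.1772, 0.2627]
orientation: [-0.003, 0.937, 0.35, 0.006]
wrist_force: [-0.2, 0.7, -0.8]
finger_gap: 0.0854
grip_force: 0.0
```

Emit:
carry_out --series '[{"travel": [0,0,0],"delta_rot": [0,0,1],"fingers": -1},{"travel": [0,0,0],"delta_rot": [0,0,1],"fingers": -1},{"travel": [0,0,0],"delta_rot": [0,0,1],"fingers": -1},{"travel": [0,0,0],"delta_rot": [0,0,1],"fingers": -1},{"travel": [0,0,0],"delta_rot": [0,0,1],"fingers": -1}]'

```text
clock: 13.52
tcp_pos: [0.4789, 0.176, 0.2629]
orientation: [-0.004, 0.821, 0.57, 0.006]
wrist_force: [0.8, 0.3, -0.4]
finger_gap: 0.0854
grip_force: 0.0
```

Emit:
carry_out --series '[{"travel": [0,0,0],"delta_rot": [0,0,1],"fingers": -1},{"travel": [0,0,0],"delta_rot": [0,0,1],"fingers": -1},{"travel": [0,0,0],"delta_rot": [0,0,1],"fingers": -1},{"travel": [0,0,0],"delta_rot": [0,0,1],"fingers": -1},{"travel": [0,0,0],"delta_rot": [0,0,1],"fingers": -1}]'

```text
clock: 14.15
tcp_pos: [0.4789, 0.176, 0.2629]
orientation: [-0.006, 0.655, 0.756, 0.004]
wrist_force: [-0.3, 0.3, 0.9]
finger_gap: 0.0852
grip_force: 0.0
```

Emit:
carry_out --series '[{"travel": [0,0,0],"delta_rot": [0,0,1],"fingers": -1},{"travel": [0,0,0],"delta_rot": [0,0,1],"fingers": -1},{"travel": [0,0,0],"delta_rot": [0,0,1],"fingers": -1},{"travel": [0,0,0],"delta_rot": [0,0,1],"fingers": -1},{"travel": [0,0,0],"delta_rot": [0,0,1],"fingers": -1}]'

```text
clock: 14.78
tcp_pos: [0.4789, 0.176, 0.2629]
orientation: [-0.007, 0.447, 0.894, 0.003]
wrist_force: [-0.6, 0.1, -0.5]
finger_gap: 0.0854
grip_force: 0.0
```

Emit:
carry_out --series '[{"travel": [0,0,0],"delta_rot": [0,0,1],"fingers": -1},{"travel": [0,0,0],"delta_rot": [0,0,1],"fingers": -1},{"travel": [0,0,0],"delta_rot": [0,0,1],"fingers": -1},{"travel": [0,0,0],"delta_rot": [0,0,1],"fingers": -1},{"travel": [0,0,0],"delta_rot": [0,0,0.3],"fingers": -1}]'

```text
clock: 15.4
tcp_pos: [0.4788, 0.176, 0.2629]
orientation: [-0.007, 0.248, 0.969, 0.001]
wrist_force: [-0.6, 0.9, 0.1]
finger_gap: 0.0855
grip_force: 0.0
```

```bash
python3 - <<'E'
from h import *
from workcell import env
s=env.get_state();np.save("pics/s8.npy",np.r_[s["tcp_pos"],s["orientation"]]);print(s["clock"],s["tcp_pos"],s["orientation"],s["joint_pos"],s["finger_gap"])
im=env.read_camera("wrist")["color"][:,:,::-1].copy();cv2.imwrite("pics/w8.png",im)
cv2.imwrite("pics/t8.png",env.read_camera("top")["color"][:,:,::-1]);b=env.read_camera("scene")["color"][:,:,::-1];cv2.imwrite("pics/s8.png",b)
M=wristT(s)
for n,p in(("barb",(.4794,.176,.197)),("tip",(.4161,.2028,.018)),("sbarb",(.4755,.2645,.198))):print(n,proj("wrist",p,M))
r=cv2.resize(b[200:350,210:330],(336,420),interpolation=cv2.INTER_CUBIC)
cv2.imwrite("pics/c8.png",np.hstack([im[:,50:510],r]))
E
```

```text
15.4 [0.47884857 0.1759622  0.26291637] [-0.00713633  0.24759836  0.96883544  0.00141839] [0.188914   0.18566109 0.04413345 1.44098159 0.00863546 0.68927825] 0.08545349282601514
barb [283.62061327 214.82746037]
tip [278.06517537 126.05393927]
sbarb [378.79868816 160.29206969]
```

View pics/c8.png

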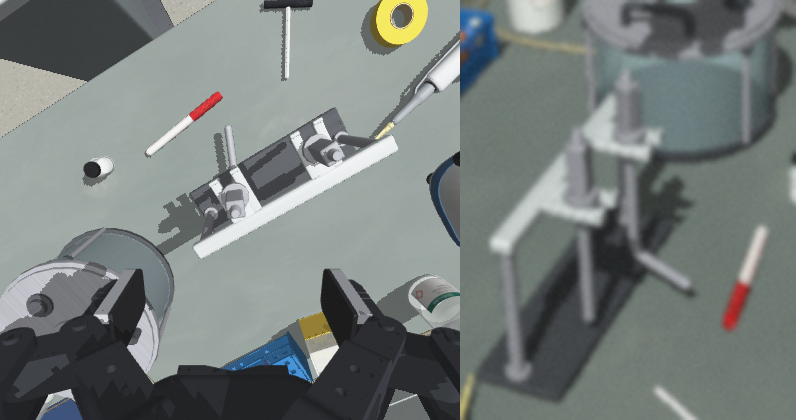

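That was my last picture: the wrist view shows the bent tube's barb at about (283,210) and its foot tip at (278,126), both as predicted; the pads end about 45 mm short of the TCP when open. From here I'll measure numerically, starting with the port and the tube axis.

```bash
python3 - <<'E'
from h import *
np.set_printoptions(precision=4,suppress=True)
q=np.load("pics/s8.npy");M=wristT(dict(tcp_pos=q[:3],orientation=q[3:]))
print("barb",tri(tz(211,305),ray("scene",269.3,226.2),ray("wrist",283.3,209.5,M)))
print("tip",tri(tz(217,400),ray("scene",(690-460)/2.8+210,290/2.8+200),ray("wrist",278,127,M)))
for n,c in(("t8",(.537,-.0777)),("s8",None)):
    v="top" if n=="t8" else "scene"
    im=cv2.imread(f"pics/{n}.png");g=cv2.cvtColor(im,cv2.COLOR_BGR2GRAY)
    p=proj(v,lidpt(-1.487,0,.108,0,-.003)).astype(int);x0,y0=p-50
    z=cv2.resize(g[y0:y0+100,x0:x0+100],None,fx=4,fy=4,interpolation=cv2.INTER_CUBIC)
    th=cv2.adaptiveThreshold(z,255,cv2.ADAPTIVE_THRESH_MEAN_C,cv2.THRESH_BINARY_INV,81,12)
    nn,l,st,ce=cv2.connectedComponentsWithStats(th)
    print(n,"pred port",p)
    for i in range(1,nn):
        if st[i,4]>150:
            m=ce[i]/4+[x0,y0]-.375;print(m,st[i,2:]/[4,4,16],z[l==i].mean(),onz(ray(v,*m),.128))
for y in(.058,-.058):print("blank pred",[proj(v,lidpt(-1.487,0,.108,y,.007)) for v in("top","scene")])
E
```

```text
barb (array([0.4772, 0.1766, 0.1986]), [np.float64(1.8259509656419046), np.float64(2.1952725188651696), np.float64(2.818794312287253)])
tip (array([0.4161, 0.2023, 0.0174]), [np.float64(0.5198697161627853), np.float64(0.7866589504565112), np.float64(1.0604514715011406)])
t8 pred port [296 207]
[315.9945 175.9078] [12.75    8.75   24.3125] 75.2210796915167 [ 0.6261 -0.1278  0.128 ]
[330.8237 180.0166] [ 24.25    21.75   167.5625] 60.79634464751958 [ 0.6154 -0.1669  0.128 ]
[294.7666 184.8553] [ 12.5     11.5    104.8125] 64.89982110912344 [ 0.6018 -0.0718  0.128 ]
[312.8245 194.6519] [25.5   8.75 74.25] 74.91835016835017 [ 0.5761 -0.1193  0.128 ]
[284.6265 206.4948] [ 37.5   29.5  361.75] 52.024360746371805 [ 0.5442 -0.0453  0.128 ]
[337.5117 203.2722] [ 7.25  16.75  62.625] 41.162674650698605 [ 0.5537 -0.1841  0.128 ]
[252.9304 216.3543] [15.    7.75 83.75] 59.580597014925374 [0.5177 0.0376 0.128 ]
[313.9692 225.6315] [14.75  6.75 47.75] 76.28926701570681 [ 0.4945 -0.1222  0.128 ]
[250.9293 227.8158] [11.75 13.   60.75] 60.11008230452675 [0.4876 0.0425 0.128 ]
[290.4202 230.9588] [ 3
[... 639 characters left out ...]
40.     917.8125] 75.92162070139598 [ 0.5238 -0.085   0.128 ]
[269.2575 194.4558] [ 9.5  6.5 46. ] 82.40625 [ 0.6087 -0.0831  0.128 ]
[322.7798 225.2382] [ 25.      45.     342.9375] 74.6872607982504 [0.4099 0.0171 0.128 ]
[259.0103 223.085 ] [ 13.75    33.5    104.3125] 110.59137207908927 [0.5641 0.0686 0.128 ]
[312.5078 217.6094] [ 4.25  4.25 12.  ] 91.953125 [ 0.4477 -0.0085  0.128 ]
[271.1313 240.75  ] [ 12.25   16.75  111.125] 117.8458942632171 [0.4995 0.131  0.128 ]
[251.1738 241.5953] [10.25  14.25  64.625] 120.0889748549323 [0.5423 0.1526 0.128 ]
blank pred [array([295.3174, 185.1198]), array([270.3783, 193.7741])]
blank pred [array([298.9603, 229.2988]), array([309.9784, 199.5195])]
```

```bash
python3 - <<'E'
from h import *
np.set_printoptions(precision=4,suppress=True)
print("blank tri top/scene",tri(ray("top",294.77,184.86),ray("scene",269.26,194.46)))
q=np.load("pics/s7.npy");M=wristT(dict(tcp_pos=q[:3],orientation=q[3:]))
dz=np.array([0,0,-.009]);d={k:proj("wrist",lidpt(-1.487,0,*v)+dz,M) for k,v in dict(port=(.108,0,.01),b1=(.108,.058,.016),b2=(.108,-.058,.016),h1=(.178,.032,.028),h2=(.178,-.032,.028)).items()};print(d)
g=cv2.cvtColor(cv2.imread("pics/w7.png"),cv2.COLOR_BGR2GRAY)
z=cv2.GaussianBlur(g,(0,0),1)
for k in("port","b1","b2"):
    u,v=d[k].astype(int);x0,y0=max(u-70,0),max(v-70,0);c=z[y0:v+70,x0:u+70]
    if c.size==0: continue
    H=cv2.HoughCircles(c,cv2.HOUGH_GRADIENT,1,8,param1=80,param2=18,minRadius=12,maxRadius=55)
    print(k,None if H is None else [(h+[x0,y0,0]).tolist() for h in H[0][:6]])
for r in range(int(d["port"][1])-60,int(d["port"][1])+61,6):print(r,z[r,max(0,int(d["port"][0])-72):int(d["port"][0])+72:4].tolist())
E
```

```text
blank tri top/scene (array([ 0.6016, -0.0711,  0.1351]), [np.float64(0.9414560620968887), np.float64(0.9414560620967795)])
{'port': array([401.1487,  83.4308]), 'b1': array([391.3981,  10.929 ]), 'b2': array([413.0527, 146.944 ]), 'h1': array([317.0655,  67.7622]), 'h2': array([333.7062, 140.6945])}
port [[396.5, 77.5, 27.5], [405.5, 84.5, 36.29999923706055], [405.5, 73.5, 29.299999237060547], [397.5, 86.5, 28.600000381469727], [386.5, 67.5, 48.599998474121094], [411.5, 146.5, 17.700000762939453]]
b1 [[404.5, 77.5, 32.70000076293945], [387.5, 11.5, 18.200000762939453], [394.5, 76.5, 25.700000762939453], [402.5, 67.5, 22.399999618530273], [384.5, 2.5, 17.700000762939453]]
b2 [[399.5, 77.5, 35.0], [396.5, 85.5, 30.200000762939453], [411.5, 146.5, 17.700000762939453], [424.5, 147.5, 32.099998474121094], [405.5, 84.5, 25.700000762939453], [389.5, 95.5, 18.5]]
23 [215, 213, 214, 215, 210, 214, 214, 217, 213, 217, 216, 155, 110, 112, 106, 103, 108, 105, 150, 210, 213, 214, 213, 212, 211, 209, 208, 211, 209, 210, 211, 210, 213, 208, 208, 210]
29 [214, 213, 213, 214, 210, 215, 212, 217, 214,
[... 2845 characters left out ...]
189, 131, 129, 133, 212, 207, 206, 205, 211, 209, 208, 205, 208, 205, 205, 196, 129, 127, 125, 126, 123, 125, 128, 123, 125, 123, 126, 123, 123, 122, 122, 123, 125, 124]
131 [111, 79, 128, 130, 130, 173, 211, 209, 203, 205, 211, 208, 208, 205, 207, 205, 203, 151, 122, 88, 74, 73, 78, 108, 128, 123, 124, 124, 124, 123, 122, 122, 121, 167, 124, 125]
137 [99, 71, 114, 130, 171, 208, 210, 210, 202, 206, 207, 208, 207, 187, 132, 126, 124, 90, 71, 63, 64, 69, 69, 70, 82, 123, 123, 124, 123, 123, 121, 163, 185, 192, 123, 124]
143 [100, 90, 204, 211, 212, 211, 209, 210, 205, 205, 204, 209, 205, 130, 124, 126, 114, 69, 55, 70, 70, 70, 70, 70, 70, 121, 122, 124, 121, 124, 121, 174, 191, 173, 121, 123]
```

The port agrees with the model to about 1 mm: (0.542, -0.077), lid underside at z≈0.121. The tube axis is at (0.478, 0.176) with foot yaw 2.74. Now the grasp.

Emit:
carry_out --series '[{"travel": [-0.03,0,-0.8],"delta_rot": [-0.06,-0.13,1],"fingers": -1},{"travel": [0,0,-1],"delta_rot": [0,0,0],"fingers": -1},{"travel": [0,0,-1],"delta_rot": [0,0,0],"fingers": -1},{"travel": [0,0,-1],"delta_rot": [0,0,0],"fingers": -1},{"travel": [0,0,-0.8],"delta_rot": [0,0,0],"fingers": -1}]'

```text
clock: 16.18
tcp_pos: [0.4776, 0.1755, 0.1472]
orientation: [-0.0, 0.2, 0.98, -0.0]
wrist_force: [0.0, -0.3, -0.6]
finger_gap: 0.0853
grip_force: 0.0
```

Emit:
carry_out --series '[{"travel": [0,0,-0.6],"delta_rot": [0,0,0],"fingers": -1},{"travel": [0,0,-0.5],"delta_rot": [0,0,0],"fingers": -1},{"travel": [0,0,0],"delta_rot": [0,0,0],"fingers": -1}]'

```text
clock: 16.55
tcp_pos: [0.4773, 0.1754, 0.12]
orientation: [-0.001, 0.2, 0.98, -0.0]
wrist_force: [0.3, 0.3, 0.5]
finger_gap: 0.085
grip_force: 0.0
```

```bash
python3 - <<'E'
from h import *
from workcell import env
s=env.get_state();print(s["wrist_force"],s["tcp_pos"],s["orientation"])
cv2.imwrite("pics/w9.png",env.read_camera("wrist")["color"][:,:,::-1]);M=wristT(s)
np.save("pics/s9.npy",np.r_[s["tcp_pos"],s["orientation"]])
g=cv2.GaussianBlur(cv2.cvtColor(cv2.imread("pics/w9.png"),cv2.COLOR_BGR2GRAY),(0,0),1)
for n,p in(("barb",(.478,.1763,.199)),("headtop",(.478,.1763,.188)),("tip",(.4161,.2023,.018))):print(n,proj("wrist",p,M))
for r in range(180,330,8):print(r,g[r,230:336:4].tolist())
E
```

```text
[0.31020353 0.27686716 0.45783293] [0.47729099 0.17543733 0.1199593 ] [-7.06679162e-04  1.99600529e-01  9.79876999e-01 -4.43830427e-04]
barb [286.93408501 327.86600293]
headtop [286.57855841 310.6988162 ]
tip [284.18000022 129.23810157]
180 [169, 169, 169, 169, 169, 169, 170, 171, 161, 105, 103, 129, 167, 150, 213, 190, 172, 161, 102, 91, 106, 114, 113, 112, 97, 74, 71]
188 [170, 171, 172, 171, 172, 172, 172, 172, 169, 107, 103, 118, 126, 136, 161, 183, 71, 72, 83, 113, 111, 98, 74, 70, 69, 75, 100]
196 [170, 171, 171, 170, 171, 170, 169, 145, 107, 81, 67, 69, 73, 110, 125, 110, 71, 71, 70, 71, 70, 70, 79, 101, 111, 111, 111]
204 [169, 169, 169, 168, 154, 107, 94, 108, 112, 72, 70, 70, 71, 89, 122, 135, 71, 71, 70, 70, 96, 111, 111, 111, 111, 111, 112]
212 [119, 86, 100, 110, 111, 108, 74, 70, 70, 70, 70, 70, 71, 89, 119, 129, 147, 198, 94, 69, 69, 108, 111, 111, 111, 111, 111]
220 [110, 108, 101, 73, 70, 70, 70, 70, 70, 70, 69, 69, 69, 103, 233, 236, 229, 237, 237, 94, 69, 71, 107, 93, 72, 70, 70]
228 [71, 70, 70, 71, 98, 106, 129, 172, 107, 70, 72, 92, 92, 89, 118, 220, 239, 241, 2
[... 979 characters left out ...]
 153, 150]
292 [95, 104, 92, 87, 164, 167, 167, 167, 167, 167, 146, 109, 120, 122, 120, 122, 123, 124, 124, 134, 160, 165, 161, 158, 161, 161, 161]
300 [91, 92, 87, 118, 168, 167, 167, 168, 167, 162, 122, 153, 169, 175, 176, 180, 184, 186, 188, 194, 163, 161, 160, 158, 157, 158, 179]
308 [93, 90, 84, 162, 165, 139, 114, 112, 117, 135, 126, 181, 204, 200, 174, 161, 181, 203, 212, 212, 168, 157, 158, 159, 156, 154, 203]
316 [96, 107, 121, 131, 126, 138, 149, 155, 157, 157, 143, 149, 128, 103, 128, 148, 164, 177, 137, 121, 114, 147, 151, 165, 169, 170, 170]
324 [138, 150, 156, 181, 159, 157, 158, 159, 158, 157, 149, 116, 117, 101, 122, 150, 167, 127, 101, 123, 118, 170, 170, 170, 170, 170, 170]
```

Head is centred between the fingers (face u 272–304, predicted centre 287). Close.

Emit:
carry_out --series '[{"travel": [0,0,0],"delta_rot": [0,0,0],"fingers": 1},{"travel": [0,0,0],"delta_rot": [0,0,0],"fingers": 1},{"travel": [0,0,0],"delta_rot": [0,0,0],"fingers": 1},{"travel": [0,0,0],"delta_rot": [0,0,0],"fingers": 1}]' --squeeze 30

```text
clock: 17.1
tcp_pos: [0.4781, 0.1759, 0.121]
orientation: [0.0, 0.199, 0.98, 0.0]
wrist_force: [-0.4, 0.3, 1.3]
finger_gap: 0.0156
grip_force: 34.5
```

Gap 15.6 mm with 34 N: the head is held. Next, firm up, lift 20 mm, draw out along -x, then raise; meanwhile I'll plan the insertion.

Emit:
carry_out --series '[{"travel": [0,0,0],"delta_rot": [0,0,0],"fingers": 1},{"travel": [0,0,0.4],"delta_rot": [0,0,0],"fingers": 1},{"travel": [0,0,0.4],"delta_rot": [0,0,0],"fingers": 1},{"travel": [-0.4,0,0],"delta_rot": [0,0,0],"fingers": 1},{"travel": [-0.5,0,0],"delta_rot": [0,0,0],"fingers": 1}]' --squeeze 80

```text
clock: 17.73
tcp_pos: [0.4546, 0.1752, 0.1407]
orientation: [0.0, 0.2, 0.98, -0.001]
wrist_force: [1.2, 1.2, -1.5]
finger_gap: 0.015
grip_force: 78.2
```

Emit:
carry_out --series '[{"travel": [-0.8,0,0],"delta_rot": [0,0,0],"fingers": 1},{"travel": [-0.7,0,0],"delta_rot": [0,0,0],"fingers": 1},{"travel": [0,0,0.8],"delta_rot": [0,0,0],"fingers": 1},{"travel": [0,0,1],"delta_rot": [0,0,0],"fingers": 1},{"travel": [0,0,1],"delta_rot": [0,0,0],"fingers": 1}]'

```text
clock: 18.35
tcp_pos: [0.4166, 0.1752, 0.2112]
orientation: [-0.0, 0.199, 0.98, -0.001]
wrist_force: [-0.5, -0.5, -1.9]
finger_gap: 0.0152
grip_force: 78.2
```

Emit:
carry_out --series '[{"travel": [0,0,1],"delta_rot": [0,0,0],"fingers": 1},{"travel": [0,0,1],"delta_rot": [0,0,0],"fingers": 1},{"travel": [0,0,1],"delta_rot": [0,0,0],"fingers": 1},{"travel": [0,0,0.4],"delta_rot": [0,0,0],"fingers": 1},{"travel": [0,0,0],"delta_rot": [0,0,0],"fingers": 1}]'

```text
clock: 18.98
tcp_pos: [0.4177, 0.1755, 0.2958]
orientation: [0.0, 0.199, 0.98, -0.0]
wrist_force: [0.0, 0.3, -1.5]
finger_gap: 0.015
grip_force: 78.3
```

```bash
cat > plan.py <<'E'
from h import *
import sys
P=np.array([.542,-.077,.126]);yaw=2.74;L=.103
d=np.array([np.cos(yaw),np.sin(yaw),0]);z=np.array([0,0,1.]);a=np.cross(z,d)
def pose(ph,kind,s):  # kind f: foot axis thru port, s=dist bend->port; kind s: bend s below port on shaft
    f=d*np.cos(ph)-z*np.sin(ph);u=d*np.sin(ph)+z*np.cos(ph)
    b=P-s*f if kind=="f" else P-s*u
    return b,f,u,b+L*u
def clear(b,f,u):
    p=np.vstack([b+np.linspace(-.005,.067,60)[:,None]*f,b+np.linspace(0,.118,100)[:,None]*u])-P
    k=np.abs(p[:,2])<.0085;return 20-5-1e3*np.hypot(*p[k,:2].T).max() if k.any() else 99
way=[(.785,"f",.107)]+[(.785,"f",s) for s in np.arange(.095,-.001,-.012).clip(0)]+[(.785,"f",0)]
way+=[(.785,"s",s) for s in(.008,.016,.024)]+[(.785-.0785*i,"s",.024+.0037*i) for i in range(1,11)]
if __name__=="__main__":
    np.set_printoptions(precision=3,suppress=True)
    o=None
    for i,(ph,k,s) in enumerate(way):
        b,f,u,t=pose(ph,k,s)
        print(i,round(ph,3),k,round(s,3),"tcp",t,"tipz",round((b+.067*f)[2],3),"clr",round(clear(b,f,u),1),"travel",None if o is None else (t-o)/.025)
        o=t
    print("rot axis",a)
E
python3 plan.py; python3 - <<'E'
from h import *
from workcell import env
s=env.get_state();print(s["tcp_pos"],s["orientation"],s["wrist_force"],s["joint_pos"],s["finger_gap"],s["grip_force"],s["clock"])
E
```

```text
0 0.785 f 0.107 tcp [ 0.545 -0.078  0.274] tipz 0.154 clr 99 travel None
1 0.785 f 0.095 tcp [ 0.537 -0.075  0.266] tipz 0.146 clr 99 travel [-0.313  0.133 -0.339]
2 0.785 f 0.083 tcp [ 0.529 -0.071  0.258] tipz 0.137 clr 99 travel [-0.313  0.133 -0.339]
3 0.785 f 0.071 tcp [ 0.521 -0.068  0.249] tipz 0.129 clr 7.0 travel [-0.313  0.133 -0.339]
4 0.785 f 0.059 tcp [ 0.513 -0.065  0.241] tipz 0.12 clr 6.8 travel [-0.313  0.133 -0.339]
5 0.785 f 0.047 tcp [ 0.506 -0.062  0.232] tipz 0.112 clr 6.7 travel [-0.313  0.133 -0.339]
6 0.785 f 0.035 tcp [ 0.498 -0.058  0.224] tipz 0.103 clr 6.6 travel [-0.313  0.133 -0.339]
7 0.785 f 0.023 tcp [ 0.49  -0.055  0.215] tipz 0.095 clr 7.2 travel [-0.313  0.133 -0.339]
8 0.785 f 0.011 tcp [ 0.482 -0.052  0.207] tipz 0.086 clr 7.1 travel [-0.313  0.133 -0.339]
9 0.785 f 0 tcp [ 0.475 -0.049  0.199] tipz 0.079 clr 6.6 travel [-0.286  0.122 -0.311]
10 0.785 s 0.008 tcp [ 0.48  -0.051  0.193] tipz 0.073 clr 5.8 travel [ 0.208 -0.088 -0.226]
11 0.785 s 0.016 tcp [ 0.485 -0.053  0.188] tipz 0.067 clr 0.2 travel [ 0.208 -0.088 -0.226]
12 0.785 s 0.024 tcp
[... 622 characters left out ...]
088 -0.075]
19 0.236 s 0.05 tcp [ 0.531 -0.072  0.178] tipz 0.062 clr 13.0 travel [ 0.19  -0.081 -0.096]
20 0.157 s 0.054 tcp [ 0.535 -0.074  0.175] tipz 0.063 clr 13.7 travel [ 0.172 -0.073 -0.114]
21 0.079 s 0.057 tcp [ 0.539 -0.076  0.172] tipz 0.064 clr 14.3 travel [ 0.152 -0.065 -0.129]
22 0.0 s 0.061 tcp [ 0.542 -0.077  0.168] tipz 0.065 clr 15.0 travel [ 0.132 -0.056 -0.142]
rot axis [-0.391 -0.92   0.   ]
[0.41767174 0.17549292 0.29583061] [ 3.28958346e-04  1.99453521e-01  9.79907226e-01 -1.15476962e-04] [ 0.02806375  0.25291416 -1.51762451] [ 2.20619640e-01  6.38044560e-02 -1.69505374e-02  1.48953545e+00
 -4.79872635e-04  6.22219952e-01] 0.015012387964452792 78.25250744819641 18.975
```

```bash
python3 - <<'E'
from plan import *
from workcell import env
w=env.read_camera("wrist")["color"][:,:,::-1];cv2.imwrite("pics/w10.png",w);o=cv2.imread("pics/w9.png")
g=cv2.cvtColor(w,cv2.COLOR_BGR2GRAY)
for r in range(112,200,6):print(r,g[r,264:312:2].tolist(),"|",cv2.cvtColor(o,cv2.COLOR_BGR2GRAY)[r,270:300:3].tolist() if r<150 else "")
print("best lateral e(mm, along d) & clearance per tilt, depth h(mm)")
for ph in(.785,.7,.6,.5,.4):
    f=d*np.cos(ph)-z*np.sin(ph);u=d*np.sin(ph)+z*np.cos(ph);R_=[]
    for h in range(-4,29,4):
        c=[clear(P+e*1e-3*d-h*1e-3*z,f,u) for e in range(-24,13)];i=int(np.argmax(c));R_.append((h,i-24,round(c[i],1)))
    print(ph,R_)
E
```

```text
112 [159, 159, 159, 158, 160, 160, 160, 160, 160, 160, 162, 162, 162, 162, 161, 161, 162, 162, 163, 162, 163, 163, 163, 162] | [170, 170, 170, 170, 172, 171, 172, 171, 173, 172]
118 [160, 160, 159, 160, 160, 160, 162, 161, 162, 162, 161, 161, 161, 161, 161, 162, 161, 162, 161, 161, 163, 162, 162, 160] | [170, 170, 171, 171, 171, 172, 173, 174, 174, 175]
124 [161, 162, 161, 161, 160, 160, 161, 163, 161, 162, 162, 162, 162, 163, 162, 161, 162, 162, 163, 162, 163, 163, 162, 161] | [170, 171, 172, 172, 172, 172, 172, 172, 173, 172]
130 [161, 160, 161, 161, 161, 161, 160, 140, 147, 193, 215, 212, 193, 112, 98, 119, 161, 161, 161, 160, 162, 163, 161, 163] | [171, 172, 172, 122, 203, 221, 205, 173, 172, 170]
136 [160, 160, 160, 160, 162, 161, 162, 109, 145, 185, 206, 205, 189, 113, 96, 88, 157, 162, 161, 161, 161, 163, 162, 161] | [172, 172, 171, 112, 195, 221, 207, 172, 172, 172]
142 [162, 160, 162, 161, 91, 98, 104, 105, 145, 186, 206, 205, 187, 160, 162, 162, 161, 161, 161, 161, 162, 161, 165, 163] | [105, 110, 172, 107, 188, 220, 208, 172, 171, 172]
148 [211, 104, 103, 103, 84, 91, 72, 
[... 1771 characters left out ...]
), (4, -2, np.float64(8.9)), (8, -3, np.float64(7.2)), (12, -8, np.float64(9.5)), (16, -11, np.float64(9.4)), (20, -13, np.float64(9.2)), (24, -16, np.float64(8.8)), (28, -19, np.float64(9.1))]
0.5 [(-4, -9, np.float64(1.6)), (0, -5, np.float64(5.1)), (4, -2, np.float64(8.6)), (8, -2, np.float64(8.4)), (12, -7, np.float64(10.3)), (16, -9, np.float64(10.6)), (20, -11, np.float64(10.3)), (24, -13, np.float64(10.3)), (28, -15, np.float64(10.6))]
0.4 [(-4, -12, np.float64(-2.1)), (0, -7, np.float64(3.0)), (4, -3, np.float64(7.4)), (8, -1, np.float64(9.0)), (12, -5, np.float64(11.6)), (16, -7, np.float64(11.2)), (20, -8, np.float64(11.4)), (24, -10, np.float64(11.5)), (28, -12, np.float64(11.4))]
```

The wrist view shows the foot exactly where the grasp model puts it (tip ≈ (284,129), straight up the column). Now I'll carry it over the port while tilting.

Emit:
carry_out --series '[{"travel": [0.46,-0.92,0.1],"delta_rot": [-0.28,-0.656,0],"fingers": 1},{"travel": [0.46,-0.92,0.1],"delta_rot": [-0.28,-0.656,0],"fingers": 1},{"travel": [0.46,-0.92,0.1],"delta_rot": [-0.28,-0.656,0],"fingers": 1},{"travel": [0.46,-0.92,0.1],"delta_rot": [-0.28,-0.656,0],"fingers": 1},{"travel": [0.46,-0.92,0.1],"delta_rot": [-0.28,-0.656,0],"fingers": 1}]'

```text
clock: 19.65
tcp_pos: [0.4747, 0.0598, 0.3066]
orientation: [0.174, 0.196, 0.964, -0.036]
wrist_force: [-0.7, 0.8, -0.9]
finger_gap: 0.0153
grip_force: 78.4
```

Emit:
carry_out --series '[{"travel": [0.46,-0.92,0.1],"delta_rot": [-0.28,-0.656,0],"fingers": 1},{"travel": [0.46,-0.92,0.1],"delta_rot": [-0.28,-0.656,0],"fingers": 1},{"travel": [0.46,-0.92,0.1],"delta_rot": [-0.28,-0.656,0],"fingers": 1},{"travel": [0.46,-0.92,0],"delta_rot": [-0.28,-0.656,0],"fingers": 1},{"travel": [0.46,-0.92,0],"delta_rot": [-0.28,-0.656,0],"fingers": 1}]'

```text
clock: 20.27
tcp_pos: [0.5319, -0.0549, 0.3135]
orientation: [0.342, 0.187, 0.918, -0.071]
wrist_force: [0.2, 1.1, -1.5]
finger_gap: 0.0149
grip_force: 78.4
```

Emit:
carry_out --series '[{"travel": [0.49,-0.94,0],"delta_rot": [-0.28,-0.656,0],"fingers": 1},{"travel": [0,0,0],"delta_rot": [0,0,0],"fingers": 1},{"travel": [0,0,0],"delta_rot": [0,0,0],"fingers": 1}]'

```text
clock: 20.65
tcp_pos: [0.5444, -0.0776, 0.3146]
orientation: [0.373, 0.185, 0.906, -0.077]
wrist_force: [-0.9, 0.4, -2.0]
finger_gap: 0.0146
grip_force: 78.4
```

```bash
cat > chk.py <<'E'
from plan import *
from workcell import env
s=env.get_state();Rm=R.from_quat(np.roll(s["orientation"],-1)).as_matrix()
u=-Rm[:,2];f=Rm[:,0];b=s["tcp_pos"]-L*u;tip=b+.067*f
print("clk",s["clock"],"tcp",s["tcp_pos"].round(4),"tilt",np.arccos(u[2]).round(3),"f",f.round(3),"bend-P mm",((b-P)*1e3).round(1),"tip-P",((tip-P)*1e3).round(1),"clr",round(clear(b,f,u),1),"F",s["wrist_force"].round(1),"gap",round(s["finger_gap"],4))
E
python3 chk.py
```

```text
clk 20.65 tcp [ 0.5444 -0.0776  0.3146] tilt 0.782 f [-0.653  0.277 -0.705] bend-P mm [ 69.1 -29.1 115.6] tip-P [ 25.4 -10.6  68.4] clr 99 F [-0.9  0.4 -2. ] gap 0.0146
```

Emit:
carry_out --series '[{"travel": [0,0,-0.8],"delta_rot": [0,0,0],"fingers": 1},{"travel": [0,0,-0.82],"delta_rot": [0,0,0],"fingers": 1},{"travel": [0,0,0],"delta_rot": [0,0,0],"fingers": 1}]'

```text
clock: 21.02
tcp_pos: [0.544, -0.077, 0.2728]
orientation: [0.372, 0.184, 0.906, -0.077]
wrist_force: [-0.4, -0.5, -1.4]
finger_gap: 0.0148
grip_force: 78.4
```

```bash
python3 chk.py; python3 - <<'E'
from plan import *
from workcell import env
s=env.get_state();w=env.read_camera("wrist")["color"][:,:,::-1];cv2.imwrite("pics/w11.png",w);M=wristT(s)
c=lidpt(-1.487,0,.108,0,.01,(P[0],P[1]))+[0,0,-.009]
pr=lambda p:proj("wrist",p,M).round(1)
print("collar top centre",pr(c),"edges",[pr(c+[.02*np.cos(t),.02*np.sin(t),0]) for t in(0,np.pi/2,np.pi,-np.pi/2)],"blanks",[pr(lidpt(-1.487,0,.108,y,.016,(P[0],P[1]))+[0,0,-.009]) for y in(.058,-.058)])
g=cv2.GaussianBlur(cv2.cvtColor(w,cv2.COLOR_BGR2GRAY),(0,0),.8);u,v=proj("wrist",c,M).astype(int)
for r in range(v-54,v+58,6):print(r,g[r,u-64:u+66:4].tolist())
H=cv2.HoughCircles(g,cv2.HOUGH_GRADIENT,1,8,param1=80,param2=22,minRadius=15,maxRadius=60);print(u,v,None if H is None else H[0][:8].tolist())
E
```

```text
clk 21.025 tcp [ 0.544  -0.077   0.2728] tilt 0.78 f [-0.655  0.276 -0.703] bend-P mm [ 68.6 -28.4  73.6] tip-P [24.7 -9.9 26.5] clr 99 F [-0.4 -0.5 -1.4] gap 0.0148
collar top centre [282.6  87.3] edges [array([291.3, 104.3]), array([305. ,  79.6]), array([272.8,  68.2]), array([261.4,  94.7])] blanks [array([309.9, 134.6]), array([243.4,  31.8])]
33 [198, 185, 93, 79, 109, 111, 111, 110, 108, 109, 94, 109, 134, 201, 200, 204, 200, 204, 203, 204, 205, 208, 201, 203, 198, 204, 207, 207, 145, 114, 116, 116, 183]
39 [197, 180, 106, 85, 109, 107, 107, 109, 110, 110, 110, 112, 165, 201, 201, 201, 203, 199, 204, 205, 204, 206, 205, 202, 203, 198, 207, 209, 119, 113, 116, 116, 134]
45 [201, 198, 196, 149, 100, 108, 110, 110, 111, 109, 107, 141, 205, 203, 200, 201, 202, 202, 201, 204, 205, 205, 207, 201, 203, 200, 200, 205, 184, 114, 113, 116, 116]
51 [197, 201, 199, 198, 203, 161, 115, 107, 106, 130, 196, 203, 206, 205, 203, 199, 201, 203, 202, 202, 205, 205, 204, 208, 200, 205, 198, 205, 206, 119, 113, 115, 115]
57 [204, 197, 202, 201, 198, 205, 203, 201, 197, 202, 201, 203, 203, 205, 205
[... 2031 characters left out ...]
86, 176, 199, 205, 199, 94, 100, 106, 104, 110, 112, 111, 159, 207, 205, 207, 207, 202]
135 [203, 203, 202, 204, 205, 204, 203, 206, 203, 153, 113, 113, 184, 206, 203, 150, 211, 230, 204, 198, 95, 61, 86, 108, 111, 111, 107, 132, 205, 207, 204, 207, 205]
141 [132, 134, 176, 204, 206, 205, 205, 204, 175, 113, 115, 181, 206, 205, 207, 151, 212, 230, 203, 204, 165, 85, 108, 108, 110, 110, 128, 205, 205, 202, 207, 204, 206]
282 87 [[220.5, 205.5, 58.29999923706055], [284.5, 98.5, 35.400001525878906], [276.5, 89.5, 27.299999237060547], [215.5, 197.5, 53.900001525878906], [304.5, 71.5, 58.29999923706055], [311.5, 150.5, 48.400001525878906], [228.5, 202.5, 53.900001525878906], [210.5, 171.5, 33.0]]
```

The hole is seen about 3 mm toward +x from my model, so I'll update P to (0.545, -0.0765) and generate the final row list.

```bash
sed -i 's/^P=.*;yaw/P=np.array([.545,-.0765,.126]);yaw/' plan.py; cat > rows.py <<'E'
from plan import *
np.set_printoptions(precision=2,suppress=True)
W=[(.785,)+tuple(-s*np.array([np.cos(.785),-np.sin(.785)])*1e3) for s in(.095,.083,.071,.059,.047,.035,.023,.011)]
# (tilt, e along d mm, up mm)
W+=[(.785,-2,0),(.7,-3,-4),(.62,-3,-7),(.55,-6,-10.5),(.5,-8,-15),(.45,-9,-20)]
W+=[(p,-1e3*s*np.sin(p),-1e3*s*np.cos(p)) for p,s in((.4,.026),(.33,.031),(.26,.037),(.19,.043),(.12,.049),(.06,.055),(0,.061))]
o=np.array([.5443,-.0775,.2733]);ph0=.785
for i,(ph,e,h) in enumerate(W):
    f=d*np.cos(ph)-z*np.sin(ph);u=d*np.sin(ph)+z*np.cos(ph);b=P+e*1e-3*d+h*1e-3*z;t=b+L*u
    cm=99
    for k in np.linspace(0,1,5): # interpolated clearance
        if i:
            p2,e2,h2=np.array(W[i-1])*(1-k)+np.array(W[i])*k;F=d*np.cos(p2)-z*np.sin(p2);U=d*np.sin(p2)+z*np.cos(p2);cm=min(cm,clear(P+e2*1e-3*d+h2*1e-3*z,F,U))
    print(i,"clr",round(cm,1),"tcp",t.round(4),"travel",(t-o)/.025,"rot",(a*(ph-ph0)/.1)[:2]);o=t;ph0=ph
E
python3 rows.py
```

```text
0 clr 99 tcp [ 0.54 -0.07  0.27] travel [-0.18  0.13 -0.29] rot [-0. -0.]
1 clr 99 tcp [ 0.53 -0.07  0.26] travel [-0.31  0.13 -0.34] rot [-0. -0.]
2 clr 6.6 tcp [ 0.52 -0.07  0.25] travel [-0.31  0.13 -0.34] rot [-0. -0.]
3 clr 6.5 tcp [ 0.52 -0.06  0.24] travel [-0.31  0.13 -0.34] rot [-0. -0.]
4 clr 6.7 tcp [ 0.51 -0.06  0.23] travel [-0.31  0.13 -0.34] rot [-0. -0.]
5 clr 6.5 tcp [ 0.5  -0.06  0.22] travel [-0.31  0.13 -0.34] rot [-0. -0.]
6 clr 6.6 tcp [ 0.49 -0.05  0.22] travel [-0.31  0.13 -0.34] rot [-0. -0.]
7 clr 6.7 tcp [ 0.49 -0.05  0.21] travel [-0.31  0.13 -0.34] rot [-0. -0.]
8 clr 6.6 tcp [ 0.48 -0.05  0.2 ] travel [-0.21  0.09 -0.31] rot [-0. -0.]
9 clr 8.0 tcp [ 0.49 -0.05  0.2 ] travel [ 0.27 -0.12  0.08] rot [0.33 0.78]
10 clr 7.3 tcp [ 0.49 -0.05  0.2 ] travel [ 0.24 -0.1   0.08] rot [0.31 0.74]
11 clr 4.7 tcp [ 0.5  -0.06  0.2 ] travel [ 0.33 -0.14  0.02] rot [0.27 0.64]
12 clr 4.7 tcp [ 0.51 -0.06  0.2 ] travel [ 0.24 -0.1  -0.08] rot [0.2  0.46]
13 clr 10.4 tcp [ 0.51 -0.06  0.2 ] travel [ 0.21 -0.09 -0.11] rot [0.2  0.46]
14 clr 10.5 tcp [ 0.52 -0.06  0.2 ] travel [ 0.21 -0.09 -0.07] rot [0.2  0.46]
15 clr 11.7 tcp [ 0.52 -0.07  0.19] travel [ 0.24 -0.1  -0.11] rot [0.27 0.64]
16 clr 12.3 tcp [ 0.53 -0.07  0.19] travel [ 0.23 -0.1  -0.17] rot [0.27 0.64]
17 clr 12.8 tcp [ 0.53 -0.07  0.18] travel [ 0.21 -0.09 -0.19] rot [0.27 0.64]
18 clr 13.4 tcp [ 0.54 -0.07  0.18] travel [ 0.18 -0.08 -0.21] rot [0.27 0.64]
19 clr 14.0 tcp [ 0.54 -0.08  0.17] travel [ 0.13 -0.06 -0.23] rot [0.23 0.55]
20 clr 14.5 tcp [ 0.55 -0.08  0.17] travel [ 0.11 -0.05 -0.24] rot [0.23 0.55]
```

Emit:
carry_out --series '[{"travel": [-0.18,0.13,-0.29],"delta_rot": [0,0,0],"fingers": 1},{"travel": [-0.31,0.13,-0.34],"delta_rot": [0,0,0],"fingers": 1},{"travel": [-0.31,0.13,-0.34],"delta_rot": [0,0,0],"fingers": 1},{"travel": [0,0,0],"delta_rot": [0,0,0],"fingers": 1}]'

```text
clock: 21.58
tcp_pos: [0.5236, -0.0677, 0.2493]
orientation: [0.374, 0.184, 0.906, -0.077]
wrist_force: [-0.7, 1.0, -1.3]
finger_gap: 0.015
grip_force: 78.4
```

```bash
python3 chk.py; python3 - <<'E'
from plan import *
from workcell import env
s=env.get_state();w=env.read_camera("wrist")["color"][:,:,::-1];M=wristT(s)
c=P+[0,0,.005];pr=lambda p:proj("wrist",p,M).round(1)
print("collar top centre",pr(c),"edges",[pr(c+.02*v) for v in(d,-d,np.cross(z,d),-np.cross(z,d))])
g=cv2.GaussianBlur(cv2.cvtColor(w,cv2.COLOR_BGR2GRAY),(0,0),.8);u,v=proj("wrist",c,M).astype(int)
for r in range(v-44,v+48,4):print(r,g[r,u-48:u+50:4].tolist())
E
```

```text
clk 21.575 tcp [ 0.5236 -0.0677  0.2493] tilt 0.783 f [-0.653  0.276 -0.705] bend-P mm [ 45.4 -19.7  50.3] tip-P [ 1.6 -1.2  3.1] clr 7.8 F [-0.7  1.  -1.3] gap 0.015
collar top centre [283.7 128.9] edges [array([283.8, 111.9]), array([283.6, 143.9]), array([261. , 128.9]), array([306.4, 129. ])]
84 [110, 111, 112, 113, 110, 109, 96, 111, 184, 204, 203, 204, 201, 205, 206, 206, 208, 202, 204, 202, 202, 207, 208, 124, 115]
88 [111, 110, 109, 108, 110, 111, 102, 112, 202, 201, 204, 205, 203, 204, 206, 205, 206, 209, 202, 205, 199, 208, 210, 125, 114]
92 [108, 108, 110, 110, 111, 112, 108, 134, 205, 204, 201, 203, 205, 202, 205, 206, 206, 208, 205, 204, 203, 201, 207, 187, 115]
96 [119, 109, 110, 112, 110, 108, 125, 206, 207, 204, 202, 202, 204, 204, 202, 205, 206, 206, 209, 201, 206, 199, 207, 208, 118]
100 [202, 195, 145, 132, 153, 196, 204, 204, 207, 207, 205, 200, 203, 205, 203, 205, 207, 206, 206, 206, 204, 203, 200, 207, 143]
104 [200, 204, 206, 202, 199, 204, 202, 205, 205, 207, 206, 203, 198, 203, 205, 202, 205, 207, 206, 209, 201, 206, 200, 205, 209]
108 [203, 200, 206, 204, 20
[... 1474 characters left out ...]
24, 202, 203, 208, 209, 208, 205, 204, 208, 209, 205, 210]
156 [116, 175, 205, 203, 203, 203, 203, 123, 112, 113, 197, 141, 225, 223, 200, 206, 206, 208, 194, 188, 191, 205, 208, 208, 207]
160 [113, 114, 115, 185, 204, 205, 150, 113, 112, 162, 204, 148, 226, 224, 203, 197, 140, 85, 102, 107, 109, 110, 186, 209, 206]
164 [175, 129, 114, 114, 136, 191, 114, 113, 133, 204, 204, 148, 226, 223, 207, 130, 94, 98, 89, 101, 108, 113, 118, 206, 209]
168 [207, 206, 180, 117, 114, 115, 114, 164, 200, 207, 204, 147, 226, 223, 206, 123, 74, 68, 91, 108, 108, 103, 114, 206, 207]
172 [207, 207, 207, 204, 182, 180, 206, 208, 207, 207, 207, 151, 226, 222, 206, 189, 75, 107, 111, 111, 110, 110, 172, 204, 205]
```

The hole spans u 263–309 and rows 114–145 with the tip at (284,128): centred to about 2 mm. I'll feed on, with a small +y correction.

Emit:
carry_out --series '[{"travel": [-0.3,0.15,-0.34],"delta_rot": [0,0,0],"fingers": 1},{"travel": [-0.31,0.15,-0.34],"delta_rot": [0,0,0],"fingers": 1},{"travel": [-0.31,0.14,-0.34],"delta_rot": [0,0,0],"fingers": 1}]'

```text
clock: 22.0
tcp_pos: [0.5012, -0.0569, 0.2244]
orientation: [0.374, 0.184, 0.906, -0.077]
wrist_force: [-0.3, 0.0, -1.6]
finger_gap: 0.0147
grip_force: 78.4
```

Emit:
carry_out --series '[{"travel": [-0.31,0.13,-0.34],"delta_rot": [0,0,0],"fingers": 1},{"travel": [-0.31,0.13,-0.34],"delta_rot": [0,0,0],"fingers": 1},{"travel": [-0.21,0.09,-0.31],"delta_rot": [0,0,0],"fingers": 1},{"travel": [0,0,0],"delta_rot": [0,0,0],"fingers": 1}]'

```text
clock: 22.5
tcp_pos: [0.4805, -0.0481, 0.1996]
orientation: [0.374, 0.184, 0.906, -0.077]
wrist_force: [-0.6, -0.1, -1.1]
finger_gap: 0.0147
grip_force: 78.4
```

```bash
sed -i 's/^P=.*;yaw/P=np.array([.5455,-.0752,.126]);yaw/' plan.py; python3 chk.py
```

```text
clk 22.5 tcp [ 0.4805 -0.0481  0.1996] tilt 0.783 f [-0.653  0.276 -0.706] bend-P mm [ 1.8 -1.5  0.6] tip-P [-41.9  17.  -46.7] clr 8.7 F [-0.6 -0.1 -1.1] gap 0.0147
```

Emit:
carry_out --series '[{"travel": [0.27,-0.1,0.07],"delta_rot": [0.33,0.78,0],"fingers": 1},{"travel": [0.24,-0.1,0.08],"delta_rot": [0.31,0.74,0],"fingers": 1},{"travel": [0,0,0],"delta_rot": [0,0,0],"fingers": 1}]'

```text
clock: 22.88
tcp_pos: [0.497, -0.0546, 0.2071]
orientation: [0.301, 0.19, 0.933, -0.062]
wrist_force: [-0.8, 0.5, -2.2]
finger_gap: 0.0151
grip_force: 78.5
```

Emit:
carry_out --series '[{"travel": [0.33,-0.14,0.02],"delta_rot": [0.27,0.64,0],"fingers": 1},{"travel": [0.24,-0.1,-0.08],"delta_rot": [0.2,0.46,0],"fingers": 1},{"travel": [0.21,-0.09,-0.11],"delta_rot": [0.2,0.46,0],"fingers": 1},{"travel": [0,0,0],"delta_rot": [0,0,0],"fingers": 1}]'

```text
clock: 23.38
tcp_pos: [0.514, -0.062, 0.1998]
orientation: [0.219, 0.195, 0.955, -0.045]
wrist_force: [-0.0, -0.2, -1.3]
finger_gap: 0.0155
grip_force: 78.5
```

```bash
python3 chk.py
```

```text
clk 23.375 tcp [ 0.514  -0.062   0.1998] tilt 0.451 f [-0.829  0.352 -0.436] bend-P mm [  9.7  -4.5 -18.9] tip-P [-45.8  19.  -48.1] clr 9.5 F [-0.  -0.2 -1.3] gap 0.0155
```

Emit:
carry_out --series '[{"travel": [0.2,-0.09,-0.08],"delta_rot": [0.2,0.46,0],"fingers": 1},{"travel": [0.23,-0.1,-0.12],"delta_rot": [0.27,0.64,0],"fingers": 1},{"travel": [0.23,-0.09,-0.18],"delta_rot": [0.27,0.64,0],"fingers": 1},{"travel": [0.2,-0.08,-0.2],"delta_rot": [0.27,0.64,0],"fingers": 1}]'

```text
clock: 23.88
tcp_pos: [0.5345, -0.0703, 0.1854]
orientation: [0.093, 0.198, 0.976, -0.02]
wrist_force: [0.4, 0.2, -0.5]
finger_gap: 0.0147
grip_force: 78.5
```

Emit:
carry_out --series '[{"travel": [0.17,-0.07,-0.22],"delta_rot": [0.27,0.64,0],"fingers": 1},{"travel": [0.13,-0.06,-0.23],"delta_rot": [0.23,0.55,0],"fingers": 1},{"travel": [0.11,-0.05,-0.24],"delta_rot": [0.23,0.55,0],"fingers": 1},{"travel": [0,0,0],"delta_rot": [0,0,0],"fingers": 1},{"travel": [0,0,0],"delta_rot": [0,0,0],"fingers": 1}]'

```text
clock: 24.5
tcp_pos: [0.5447, -0.0748, 0.1684]
orientation: [0.002, 0.199, 0.98, -0.002]
wrist_force: [-0.4, 1.2, -1.4]
finger_gap: 0.0151
grip_force: 78.5
```

```bash
python3 chk.py; python3 - <<'E'
from plan import *
from workcell import env
s=env.get_state();w=env.read_camera("wrist")["color"][:,:,::-1];cv2.imwrite("pics/w12.png",w);M=wristT(s);print(s["orientation"])
c=P+[0,0,.005];pr=lambda p:proj("wrist",p,M).round(1)
print("collar top centre",pr(c),"edges d,-d,y",[pr(c+.02*v) for v in(d,-d,np.cross(z,d),-np.cross(z,d))],"bigger",[pr(c+.028*v) for v in(d,-d,np.cross(z,d),-np.cross(z,d))])
g=cv2.GaussianBlur(cv2.cvtColor(w,cv2.COLOR_BGR2GRAY),(0,0),.8);u,v=proj("wrist",c,M).astype(int)
for r in range(v-64,v+44,5):print(r,g[r,u-64:u+66:4].tolist())
E
```

```text
clk 24.5 tcp [ 0.5447 -0.0748  0.1684] tilt 0.004 f [-0.921  0.39  -0.004] bend-P mm [ -0.6   0.  -60.6] tip-P [-62.3  26.2 -60.9] clr 14.2 F [-0.4  1.2 -1.4] gap 0.0151
[ 0.00152259  0.19895896  0.98000537 -0.00157959]
collar top centre [283.4 225.9] edges d,-d,y [array([283.4, 200.3]), array([283.3, 250.1]), array([256.8, 225.8]), array([309.9, 225.9])] bigger [array([283.4, 189.7]), array([283.3, 259.4]), array([246.2, 225.8]), array([320.5, 225.9])]
161 [130, 95, 100, 110, 110, 110, 112, 112, 110, 107, 113, 198, 205, 208, 210, 208, 208, 210, 211, 211, 214, 208, 209, 208, 206, 213, 215, 133, 128, 130, 130, 137, 212]
166 [173, 126, 72, 103, 111, 111, 109, 107, 102, 109, 151, 208, 207, 206, 207, 210, 206, 210, 211, 210, 211, 214, 206, 211, 205, 209, 212, 184, 128, 127, 131, 130, 198]
171 [201, 204, 121, 101, 94, 81, 107, 108, 109, 157, 210, 210, 208, 205, 207, 207, 208, 206, 210, 211, 211, 211, 211, 207, 209, 204, 212, 214, 132, 127, 129, 129, 130]
176 [203, 202, 206, 193, 178, 141, 167, 187, 205, 208, 210, 210, 209, 208, 204, 207, 209, 207, 207, 209, 211, 210, 213, 205, 209, 205, 2
[... 2299 characters left out ...]
0, 205, 208, 211, 205, 210, 201]
251 [127, 125, 124, 123, 122, 125, 122, 123, 124, 141, 119, 202, 208, 184, 177, 178, 166, 165, 166, 193, 210, 213, 200, 206, 205, 206, 210, 208, 206, 211, 209, 203, 209]
256 [124, 127, 124, 125, 123, 123, 125, 122, 123, 130, 121, 124, 80, 113, 117, 120, 118, 121, 122, 126, 69, 134, 139, 180, 204, 207, 209, 211, 208, 208, 213, 207, 207]
261 [126, 126, 125, 124, 125, 124, 123, 125, 150, 138, 137, 116, 58, 115, 118, 119, 118, 121, 121, 126, 52, 135, 137, 149, 210, 203, 206, 210, 210, 206, 209, 211, 205]
266 [125, 125, 127, 125, 124, 124, 86, 59, 79, 137, 137, 89, 72, 115, 118, 118, 119, 121, 121, 125, 64, 122, 137, 137, 90, 87, 176, 207, 210, 210, 207, 212, 208]
```

The shaft (u≈284) is centred in the hole (u 254–308), the tube is upright (tilt 0.004) with no contact force, and the foot is at mid-height. The hole edges match the shut-lid model, so I'm handing in.

```bash
python3 -c "
from workcell import env
print(env.hand_in())"
```

```text
the job is handed in; nothing more can be done
None
```

I handed the job in at about 24.5 s on the robot's clock: the lid is shut, and the bent tube is still held upright in the middle of the port with its foot about half-way between floor and lid, with no contact force measured; no verdict came back.

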